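Clamp the countersink in the inclined inspection chuck

TASK

Take the countersink (the bit with the pointed cone head) out of the wooden rack and stand it, shank first and fully home, in the open inclined chuck so that its edges can be inspected. Then turn the chuck's sleeve clockwise, as seen looking down into its mouth, until it comes to its stop and the three jaws clamp the bit straight, and let go. Leave the other bits in the rack and do not disturb the other things on the bench.

Things in the scene. Friction and masses are not known exactly. Their poses are not given: they have to be found in the camera images.
- countersink: The bit to clamp: bare steel, 69 mm long. Straight round shank 12 mm in diameter from 0 to 48 mm, head a 20 mm diameter band from 48 to 60 mm, then a cone to a blunt point at 69 mm. Origin at the centre of the shank's foot, z along the bit towards the point. 70 g. It starts standing head up in one of the four rack sockets.
- flat_cutter: Another bit, to be left in the rack: same steel and shank, head a plain 20 mm cylinder from 48 mm to a flat top at 69 mm. Origin at the foot, z along the bit.
- ball_cutter: Another bit, to be left in the rack: same steel and shank, head a 22 mm ball centred 58 mm above the foot. Origin at the foot, z along the bit.
- rack: Wooden block, fixed, 50 (x) by 200 (y) by 34 (z) mm, origin at the centre of its underside. Four round sockets, 15 mm wide and 28 mm deep, in a row along its y at -75, -25, 25 and 75 mm; one is empty. The feet of the bits stand 6 mm above the table.
- chuck: Grey fixed stand of the chuck: base plate 130 by 110 by 14 mm, reaching from x -55 to +75 mm, with a block behind carrying the chuck. Origin on the table; the chuck's mouth leans 30 degrees from vertical towards the stand's own -x.
- chuck_floor (a point): Centre of the flat floor inside the chuck, on its axis, where a bit's foot rests; 95 mm above the table. Its z points out of the mouth along the chuck's axis (30 degrees from vertical). All chuck heights below are along this axis from here. The mouth (top of the jaws) is at 34 mm; the chuck's aluminium body, 48 mm wide (with a flange 56 mm wide from -22 to -14 mm), reaches from 0 down to -55 mm.
- sleeve_centre (a point): Point on the chuck's axis at the middle of the sleeve's height, 18 mm above the chuck floor. The sleeve is a ribbed steel ring, about 53 mm outside and 42 mm inside diameter, from 4 to 32 mm; it can be gripped across its diameter from the mouth's side, at any angle. Its z is the chuck's axis, out of the mouth.
- sleeve (a joint): Turn of the sleeve in rad, growing clockwise as seen looking down into the mouth: 0 is fully open (gap between the jaws' faces takes a 17 mm bar), stop at 1.5. Each jaw moves in 2.8 mm per rad, through a spring coupling; they meet a 12 mm shank at about 0.9 and then press harder up to the stop. The sleeve is stiff (about 0.15 N m) and stays where it is left.
- jaw0: One of three steel jaws in the chuck, 12 mm wide, from 2 to 34 mm above the chuck floor, with a smooth flat face towards the axis. Origin at the chuck floor (it shifts inwards by the jaw's travel); this one is on the chuck's +x side.
- jaw1: Second jaw, 120 degrees anticlockwise from the first seen from the mouth.
- jaw2: Third jaw, 240 degrees anticlockwise from the first.
- jar: Bystander: small glass jar, 36 mm wide, 45 mm high.
- eyepiece: Bystander: black microscope eyepiece, 40 mm wide, 46 mm high, standing.
- gauge_block: Bystander: steel block 35 by 60 by 20 mm.
- brush: Bystander: brush lying flat.
- screwdriver: Bystander: screwdriver lying flat.
- cleaner: Bystander: white bottle, 48 mm wide, 120 mm high.
- tweezers: Bystander: steel tweezers lying flat, 126 mm long.
Not all that is in view belongs to the job. There is more than one size of the chuck; the one meant has the size given above.

How it is judged:
By the outcome, as a careful person would: the job done as asked, in the order asked, and still so for the second after the job is handed in, with the robot touching nothing.
It also fails if it takes over 45 s, if anything falls off the work surface, if the arm or the gripper's body presses on something with over 40 N, if the wrist force passes 120 N, or if a joint passes its speed limit or range.

ROBOT

A 6-joint arm with a two-finger parallel gripper is mounted at the origin on the work surface. World frame = base frame: x ahead of the robot, y to its left, z up, the work surface at z = 0. Lengths are in m, angles in rad, forces in N, time in s.
With the tool pointing down it reaches from about 0.3 to 0.875 m from the base axis. Payload 6.4 kg.
Tool frame: the origin (TCP) lies midway between the tips of the shut fingers; the grasp point (between the pads) lies 19 mm behind it; z points along the fingers, y is the line along which they close (so a half turn about z gives the same grasp; the last joint's range is limited). The gripper opens to 85 mm and grips with 20 to 120 N. Pads are 22 mm wide; open, the fingers measure 114 mm over their backs; the gripper's body (76 mm by 85 mm) begins 54 mm behind the grasp point. The pads swing forward as they close: fully open they stand 13 mm farther back than shut.
Start: joints at [-1.407, 0.181, 1.607, -0, 1.354, -0.206], TCP at [0.208, -0.536, 0.231] pointing down, gripper open.
Joint ranges: [-2.99, 2.99], [-0.89, 2.07], [0.3, 2.58], [-1.14, 4.28], [0, 2.63], [-3.12, 3.12]. Speed limits (rad/s): [2.57, 2.57, 3.01, 3.14, 3.14, 3.14].

INTERFACE

Orientations are given as a unit quaternion [w, x, y, z].
In Python, from bench import * gives the robot as it stands.
- The arm moves only by the tool play_rows, never from a script. Its argument "plan" is a list of rows, each a list of 3 entries, a list of its own where there are three numbers: the finger opening in mm, from 0 to 85.4, then the shift along the tool's x, y, z normalised to -1 to 1, where 1 is 40 cm, then the turn about the tool's z normalised to -1 to 1, where 1 is pi rad. A call has 1 to 10 rows; each row is the pose to reach, as a shift and turn from the pose commanded when the call began, along the tool's axes at that moment, turning the shorter way round; what a row does not reach only later rows make up. A row lasts 1/10 s, in which the tool goes at most 50 mm and 8.59 degrees, less where a joint would pass 70% of its speed; a pose out of reach is approached as far as the arm can. A call with a number of a shift or a turn outside -1 to 1 is refused whole. A call with a gripper value outside its range is refused whole. The fingers move at their own pace and stop on an object; the grip force is fixed at half the most. Time passes only in rows, so rows that repeat a pose let the fingers close. It gives the time, the measured TCP pose, the force, the opening and the grip force at its end, in the units of the state.
- get_obs(): the state, without advancing time (a new reading comes with each control period).
- camera(name): name is "scene" or "side" or "wrist"; returns a dict with "image" (480x640x3 uint8, red, green, blue), "range_z" (480x640 float32, m along the optical axis (not along the pixel's ray), 0 where there is no reading), "intrinsics" (3x3 intrinsics, pixels), "rvec" (rotation vector, rad) and "tvec" (3), from world to camera coordinates, as OpenCV has them; the wrist camera has in their place "T_tool_cam" (4x4, takes a point from camera to tool coordinates, whose origin is the TCP and whose axes are the flange's). Camera axes: x right, y down, z forward; pixel columns grow to the right and rows downward; lengths in m; the calibration is good to about 2 mm. A picture is of the moment at which its call begins: read the wrist's pose just before it.
- hand_in(): hands the job in; it is judged then, once.
Trained networks look in a picture, given as the dict that the camera call returned (one of the last four; its "shot" number tells which), for a name from the list of things; names that differ only in an ending like _2 or _b are one class to them, and where a whole thing is asked for, a point or a joint stands for the part that bears it (a point fixed in the world has none). Each returns a list of dicts, best first, with "conf" (0 to 1); they miss things now and then, are a little off and sometimes report something else, mostly with a low value. They report only what shows in the picture. A call takes as long as a camera call. They do not tell look-alikes from the thing itself.
- search_frame(picture, label): "rect" ([centre column, centre row, width, height] in pixels, round what is visible of it).
- masks_of(picture, label): "mask" (480x640 bool, what is visible of it) and "rect" ([centre column, centre row, width, height] in pixels, round what is visible of it).
The state is a dict: "time_s": time; "q": joint angles; "dq": joint speeds; "joint_efforts": joint torques, N m; "eef_pos": TCP position; "eef_rot": TCP orientation; "wrist_force": force on the tool from outside, world axes, zero at the start; "torque": the same for the moment, N m; "opening": opening from 0.0 (shut) to 1.0 (fully open); "grasp_force": force on a finger pad.
Only numpy, scipy, OpenCV 4.12 (cv2) and the standard library are available. Lean on these libraries where they do the work, as an engineer would, in place of code of your own. Each camera call takes 0.05 s, during which the arm holds its last target. There are 200 camera calls.

## Working session

There is one attempt and no reset: what is moved stays moved. The work goes in short steps, Python scripts to look and compute and a tool call to move; the robot and the scene stay as the last step left them, time stands still between calls to the robot, and variables do not carry over. Pictures are saved under pics/ and viewed, at most 10 in all, crops included, and the job is handed in when it is done.

Besides the shell and the picture viewer there is one more tool, called after "Request:" by a JSON object that holds its "method" and its "body", one argument or row to a line. play_rows: Moves the arm, as the interface text tells. Its arguments: {"type":"object","properties":{"plan":{"type":"array","items":{"type":"array"}}},"required":["plan"]}

```bash
mkdir -p pics; ls
cat > h.py <<'E'
from bench import *
import numpy as np, cv2
from scipy.spatial.transform import Rotation as R
def snap(n):
    o=get_obs(); c=camera(n); K=np.array(c["intrinsics"])
    if n=="wrist":
        q=o["eef_rot"]; T=np.eye(4); T[:3,:3]=R.from_quat([q[1],q[2],q[3],q[0]]).as_matrix(); T[:3,3]=o["eef_pos"]
        M=T@np.array(c["T_tool_cam"])
    else:
        W=np.eye(4); W[:3,:3]=cv2.Rodrigues(np.array(c["rvec"],float))[0]; W[:3,3]=np.ravel(c["tvec"]); M=np.linalg.inv(W)
    v,u=np.mgrid[0:480,0:640]; z=c["range_z"]
    P=np.stack([(u-K[0,2])/K[0,0]*z,(v-K[1,2])/K[1,1]*z,z],-1)@M[:3,:3].T+M[:3,3]
    P[z==0]=np.nan
    return c,P,M,K
def save(c,f,crop=None,s=1):
    im=c["image"][...,::-1]
    if crop: im=im[crop[1]:crop[3],crop[0]:crop[2]]
    cv2.imwrite("pics/"+f,cv2.resize(im,None,fx=s,fy=s,interpolation=cv2.INTER_CUBIC))
E
python3 - <<'E'
from h import *
for n in ("scene","side"):
    c,P,M,K=snap(n); save(c,n+".png"); print(n,M.round(3).tolist(),K[0,0])
    for l in ("countersink","flat_cutter","ball_cutter","rack","chuck","sleeve","cleaner"):
        for d in masks_of(c,l)[:4]:
            print(l,round(d["conf"],2),np.round(d["rect"]),np.nanmedian(P[d["mask"]],0).round(3),np.nanmax(P[d["mask"]][:,2]).round(3))
print(get_obs()["eef_rot"])
E
```

```text
pics
scene [[0.326, 0.753, -0.572, 1.166], [0.945, -0.254, 0.205, -0.189], [0.009, -0.608, -0.794, 0.961], [0.0, 0.0, 0.0, 1.0]] 513.1392820181338
countersink 0.56 [497. 258.  27.  47.] [0.687 0.385 0.069] 0.123
countersink 0.54 [229. 282.   9.  17.] [ 0.555 -0.167  0.066] 0.075
flat_cutter 0.56 [179. 287.  11.   9.] [ 0.539 -0.265  0.071] 0.078
rack 0.56 [193. 293.  99.  45.] [ 0.549 -0.239  0.032] 0.064
chuck 0.94 [439. 277.  47.  56.] [0.675 0.262 0.021] 0.096
chuck 0.93 [344. 277.  68.  81.] [0.63  0.06  0.033] 0.136
chuck 0.71 [169. 195.  84.  99.] [ 0.295 -0.259  0.048] 0.183
sleeve 0.84 [151. 159.  38.  28.] [ 0.264 -0.262  0.163] 0.183
sleeve 0.81 [344. 251.  23.  17.] [0.607 0.067 0.121] 0.136
sleeve 0.54 [443. 258.  15.  12.] [0.663 0.269 0.085] 0.096
sleeve 0.21 [356. 379.  97.  48.] [0.825 0.036 0.018] 0.024
cleaner 0.88 [495. 258.  28.  47.] [0.687 0.386 0.069] 0.123
side [[-0.886, -0.272, 0.376, 0.179], [-0.464, 0.552, -0.693, 0.658], [-0.018, -0.788, -0.615, 0.648], [0.0, 0.0, 0.0, 1.0]] 464.69772486822336
countersink 0.45 [344. 198.  12.  19.] [ 0.549 -0.166  0.056] 0.077
flat_cutter 0.62 [372. 262.  15.  21.] [ 0.413 -0.015  0.034] 0.049
flat_cutter 0.54 [368. 178.   9.  18.] [ 0.532 -0.263  0.062] 0.08
ball_cutter 0.59 [379. 172.   8.  16.] [ 0.524 -0.311  0.065] 0.076
rack 0.76 [360. 198.  65.  50.] [ 0.528 -0.22   0.033] 0.042
chuck 0.92 [267. 252.  80.  79.] [0.598 0.089 0.018] 0.137
chuck 0.73 [474. 226.  85.  52.] [ 0.26  -0.214  0.02 ] 0.276
chuck 0.56 [182. 318.  64.  62.] [0.655 0.282 0.012] 0.097
sleeve 0.86 [272. 229.  28.  29.] [0.589 0.084 0.115] 0.137
sleeve 0.8 [179. 301.  19.  19.] [0.649 0.281 0.082] 0.096
sleeve 0.72 [200. 226.  67.  52.] [0.817 0.045 0.018] 0.024
cleaner 0.96 [119. 352.  48.  66.] [0.665 0.402 0.066] 0.123
[6.62893653e-06 9.82952922e-01 1.83857428e-01 1.06321995e-05]
```

View pics/scene.png

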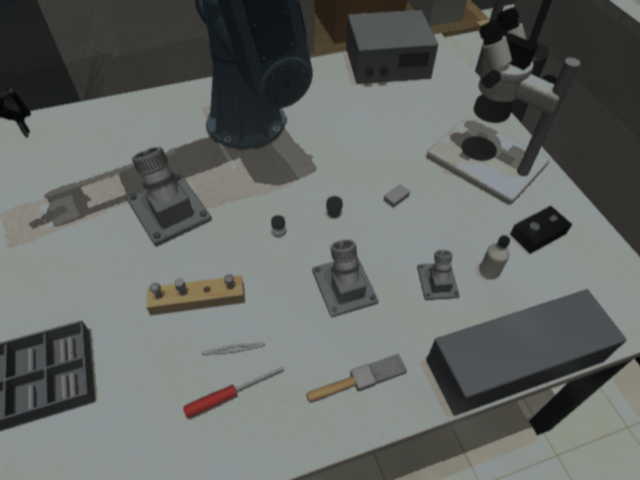

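View pics/side.png

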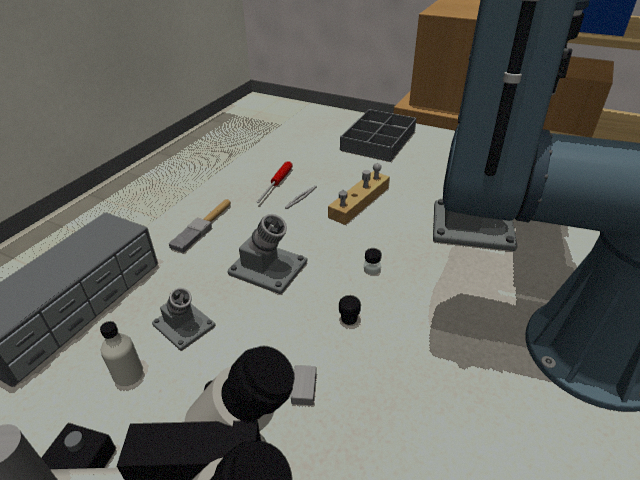

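The scene picture shows the rack at (195,293), with bits at (155,288), (180,285) and (229,281) and an empty socket at (207,288). There are three chucks: large at (169,195), medium at (345,275) and small at (439,277). The medium one's rim is 136 mm high, which fits 95+29+13 mm.

The things that could be taken for the countersink are those three bits. My candidate is the one at (229,281), and I'll check it from the wrist camera.

Request:
{"method": "play_rows", "body": {
  "plan": [
    [85,[0.97,-0.43,-0.15],0],
    [85,[0.97,-0.43,-0.15],0],
    [85,[0.97,-0.43,-0.15],0],
    [85,[0.97,-0.43,-0.15],0],
    [85,[0.97,-0.43,-0.15],0],
    [85,[0.97,-0.43,-0.15],0],
    [85,[0.97,-0.43,-0.15],0],
    [85,[0.97,-0.43,-0.15],0],
    [85,[0.97,-0.43,-0.15],0],
    [85,[0.97,-0.43,-0.15],0]
  ]
}}

```text
time_s: 1.8
eef_pos: [0.5098, -0.2327, 0.2921]
eef_rot: [0.0, 0.983, 0.186, 0.001]
wrist_force: [-0.4, 0.3, 0.1]
opening: 0.988
grasp_force: 0.0
```

Run:
```python
from h import *
c,P,M,K=snap("wrist"); save(c,"w1.png"); o=get_obs(); print(o["eef_pos"],o["eef_rot"],o["q"],M.round(3).tolist())
for l in ("countersink","flat_cutter","ball_cutter","rack","chuck","sleeve"):
    for d in masks_of(c,l)[:4]:
        p=P[d["mask"]]; p=p[~np.isnan(p[:,0])]
        print(l,round(d["conf"],2),np.round(d["rect"]),np.median(p,0).round(3),p[:,2].max().round(3), p[p[:,2]>p[:,2].max()-.01].mean(0).round(4))
```

```text
[ 0.50846472 -0.23416909  0.29155763] [2.56763582e-04 9.82626193e-01 1.85595457e-01 1.61577824e-04] [-6.43541326e-01  1.01396637e-01  1.57427899e+00 -1.08572888e-04
  1.46531996e+00  5.53910756e-01] [[0.365, -0.895, -0.257, 0.575], [-0.931, -0.351, -0.101, -0.207], [0.0, 0.276, -0.961, 0.435], [0.0, 0.0, 0.0, 1.0]]
countersink 0.71 [274. 141.  20.  21.] [ 0.552 -0.171  0.068] 0.076 [ 0.5509 -0.1704  0.0694]
flat_cutter 0.6 [360. 193.  25.  25.] [ 0.535 -0.267  0.074] 0.077 [ 0.5343 -0.268   0.0744]
ball_cutter 0.85 [397. 214.  22.  20.] [ 0.527 -0.315  0.071] 0.077 [ 0.5259 -0.3165  0.0714]
rack 0.7 [333. 173. 179. 128.] [ 0.54  -0.233  0.034] 0.068 [ 0.5389 -0.2121  0.0641]
chuck 0.95 [ 73.  41. 145.  83.] [0.577 0.05  0.014] 0.121 [0.5749 0.049  0.1153]
chuck 0.66 [273. 361. 118. 113.] [ 0.315 -0.246  0.022] 0.369 [ 0.5169 -0.2239  0.3666]
chuck 0.55 [274. 143.  24.  22.] [ 0.551 -0.171  0.068] 0.076 [ 0.5509 -0.1703  0.0694]
sleeve 0.83 [21. 11. 41. 20.] [0.576 0.047 0.111] 0.121 [0.5747 0.0481 0.1152]
sleeve 0.2 [ 10. 169.  20.  30.] [0.409 0.106 0.014] 0.036 [0.4067 0.1015 0.03  ]
```

View pics/w1.png

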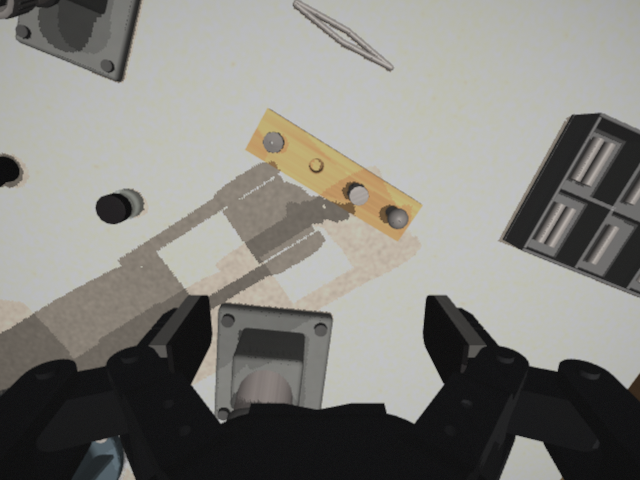

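Request:
{"method": "play_rows", "body": {
  "plan": [
    [85,[0.44,-0.58,0],0],
    [85,[0.44,-0.58,0],0],
    [85,[0.44,-0.58,0],0],
    [85,[0.44,-0.58,0],0],
    [85,[0.44,-0.58,0],0],
    [85,[0.44,-0.58,0],0],
    [85,[0.44,-0.58,0],0],
    [85,[0.44,-0.58,0],0]
  ]
}}

```text
time_s: 2.95
eef_pos: [0.5876, 0.0445, 0.291]
eef_rot: [0.0, 0.983, 0.184, -0.0]
wrist_force: [-0.5, -0.9, -0.2]
opening: 0.992
grasp_force: 0.0
```

Run:
```python
from h import *
w1=cv2.imread("pics/w1.png")
c,P,M,K=snap("wrist"); save(c,"w2.png"); o=get_obs(); print(o["eef_pos"],o["eef_rot"],o["q"])
a=cv2.resize(w1[100:240,230:430],(800,560),interpolation=3); cv2.imwrite("pics/crop.png",a)
np.savez("w2",P=P,im=c["image"],M=M)
for l in ("chuck","sleeve","jaw0"):
    for d in masks_of(c,l)[:4]:
        p=P[d["mask"]]; p=p[~np.isnan(p[:,0])]
        print(l,round(d["conf"],2),np.round(d["rect"]),np.median(p,0).round(3),p.min(0).round(3),p.max(0).round(3))
        if l=="chuck" and d["conf"]>.6: 
            # base plate top z~14mm: min area rect
            s=p[abs(p[:,2]-.014)<.004]; r=cv2.minAreaRect(s[:,:2].astype(np.float32)); print("plate",r,len(s))
```

```text
[0.5875073  0.04357616 0.29106114] [ 1.92070528e-04  9.82998545e-01  1.83612992e-01 -3.05529084e-04] [-1.26974737e-01  1.69063347e-01  1.49965625e+00 -5.55635024e-04
  1.47333692e+00  1.07455440e+00]
chuck 0.9 [308. 165. 131. 140.] [0.619 0.07  0.06 ] [ 0.543  0.013 -0.001] [0.676 0.125 0.136]
plate ((0.6104996800422668, 0.06835705786943436), (0.10969091951847076, 0.12951898574829102), 89.7115707397461) 4749
chuck 0.78 [138.  53. 124. 104.] [0.662 0.258 0.037] [ 0.614  0.221 -0.002] [0.715 0.345 0.096]
plate ((0.6650898456573486, 0.2670157849788666), (0.07154113054275513, 0.08866375684738159), 75.59169006347656) 1105
chuck 0.7 [406. 418.  31.   9.] [ 0.337 -0.192  0.009] [ 0.33  -0.208 -0.   ] [0.603 0.032 0.368]
plate ((0.33583226799964905, -0.19082893431186676), (0.004483984783291817, 0.030751725658774376), 12.962275505065918) 65
chuck 0.42 [299. 182.  65.  97.] [0.606 0.068 0.112] [0.547 0.034 0.012] [0.647 0.103 0.136]
sleeve 0.91 [103.  47.  52.  53.] [0.655 0.267 0.083] [ 0.631  0.253 -0.002] [0.676 0.346 0.096]
sleeve 0.68 [295. 197.  62.  62.] [0.602 0.069 0.12 ] [0.563 0.035 0.012] [0.62  0.101 0.136]
jaw0 0.84 [282. 204.  22.  32.] [0.585 0.079 0.117] [0.572 0.073 0.087] [0.599 0.087 0.133]
jaw0 0.8 [303. 210.  26.  30.] [0.585 0.058 0.117] [0.572 0.051 0.097] [0.599 0.064 0.13 ]
jaw0 0.66 [108.  59.  15.   9.] [0.643 0.266 0.084] [0.638 0.262 0.079] [0.649 0.27  0.088]
jaw0 0.6 [295. 197.  13.  14.] [0.597 0.068 0.13 ] [0.591 0.062 0.099] [0.603 0.075 0.134]
```

View pics/crop.png

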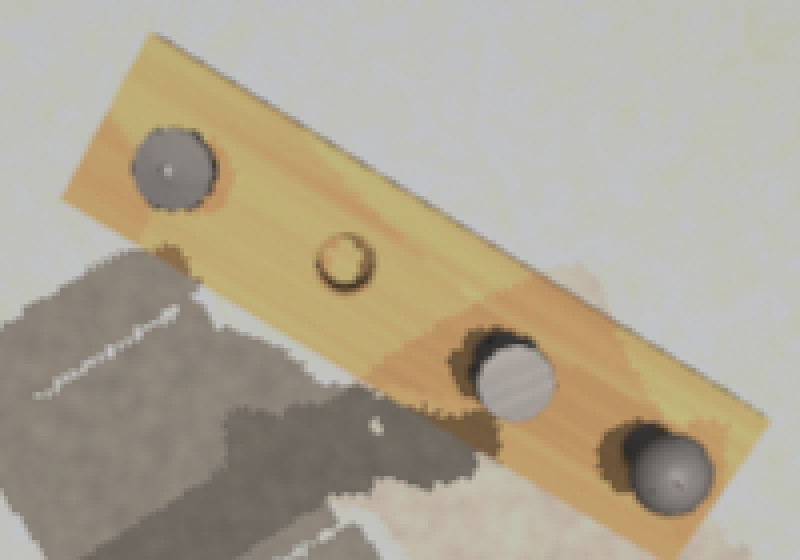

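View pics/w2.png

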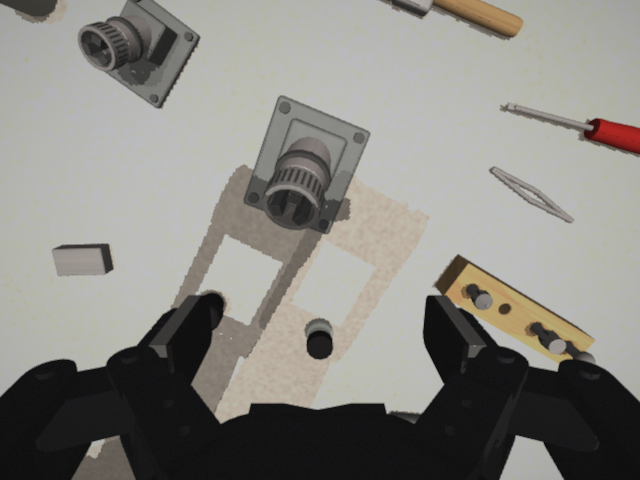

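The crop shows the countersink at the left, with its tip at the centre of a cone. The flat bit is third and the ball is at the far end. In the wrist view the medium chuck is at (300,180) and leans towards the bottom of the image, which is world -x.

Next I'll fit its axis.

```bash
cat > fit.py <<'E'
from h import *
from scipy.optimize import least_squares
def fit(P):
    p=P.reshape(-1,3); p=p[~np.isnan(p[:,0])]
    p=p[(abs(p[:,0]-.585)<.07)&(abs(p[:,1]-.068)<.05)&(p[:,2]>.085)&(p[:,2]<.15)]
    def res(v,q,full=False):
        a=np.array([-.5*np.cos(v[2]),-.5*np.sin(v[2]),.8660254]); d=q-np.array([v[0],v[1],.095])
        s=d@a; r=np.linalg.norm(d-s[:,None]*a,axis=1)
        return (s,r) if full else r-.0262
    v=np.array([.6005,.0684,0.])
    for _ in range(8):
        s,r=res(v,p,1); q=p[(s>.006)&(s<.030)&(r>.0235)&(r<.030)]
        v=least_squares(res,v,args=(q,),loss="soft_l1",f_scale=.001).x
    s,r=res(v,p,1); m=(s>.025)&(s<.045)&(r<.027)
    return v.round(4),len(q),np.percentile(r[(s>.006)&(s<.03)&(r>.0235)&(r<.03)],[10,50,90]).round(4),np.percentile(s[m],[50,95]).round(4)
E
python3 - <<'E'
from fit import *
print(fit(np.load("w2.npz")["P"]))
for n in ("scene","side"): print(n,fit(snap(n)[1]))
E
```

```text
(array([ 0.5998,  0.0684, -0.007 ]), 990, array([0.0256, 0.0262, 0.027 ]), array([0.0311, 0.0339]))
scene (array([ 0.5995,  0.0714, -0.0018]), 265, array([0.0245, 0.0261, 0.0278]), array([0.0308, 0.0338]))
side (array([ 0.6011,  0.0678, -0.0639]), 219, array([0.0251, 0.0262, 0.0274]), array([0.0324, 0.036 ]))
```

Request:
{"method": "play_rows", "body": {
  "plan": [
    [85,[-0.278,0.465,0.2],0.118],
    [85,[-0.278,0.465,0.2],0.118],
    [85,[-0.278,0.465,0.2],0.118],
    [85,[-0.278,0.465,0.2],0.118],
    [85,[-0.278,0.465,0.2],0.118],
    [85,[-0.278,0.465,0.2],0.118],
    [85,[-0.278,0.465,0.2],0.118],
    [85,[-0.278,0.465,0.2],0.118]
  ]
}}

```text
time_s: 4.05
eef_pos: [0.5516, -0.1688, 0.212]
eef_rot: [0.0, 1.0, -0.0, 0.001]
wrist_force: [0.8, 0.8, -0.1]
opening: 0.995
grasp_force: 0.0
```

Run:
```python
from h import *
c,P,M,K=snap("wrist"); o=get_obs(); print(o["eef_pos"],o["eef_rot"])
for l in ("countersink","flat_cutter","ball_cutter"):
    for d in masks_of(c,l)[:2]:
        p=P[d["mask"]]; p=p[~np.isnan(p[:,0])]
        if not len(p): continue
        h=p[(p[:,2]>.052)&(p[:,2]<.09)]
        print(l,round(d["conf"],2),np.round(d["rect"]),h.mean(0).round(4),cv2.minEnclosingCircle(h[:,:2].astype(np.float32)),p[p[:,2].argmax()].round(4))
```

```text
[ 0.55175271 -0.16848075  0.21209132] [1.35137862e-04 9.99999805e-01 5.55893140e-06 6.09869192e-04]
countersink 0.96 [317. 221.  26.  30.] [ 0.5523 -0.1701  0.0678] ((0.5505317449569702, -0.17004644870758057), 0.010698974132537842) [ 0.5513 -0.1688  0.0752]
countersink 0.69 [489. 248.  35.  29.] [ 0.5272 -0.3148  0.0701] ((0.5256505608558655, -0.3171733021736145), 0.0108764274045825) [ 0.5286 -0.3173  0.0757]
flat_cutter 0.78 [434. 239.  34.  37.] [ 0.5356 -0.2664  0.0713] ((0.5340403318405151, -0.26820674538612366), 0.01054567564278841) [ 0.5375 -0.2611  0.0766]
ball_cutter 0.7 [489. 249.  36.  30.] [ 0.5272 -0.3148  0.0701] ((0.5256552696228027, -0.31710028648376465), 0.010872717015445232) [ 0.5286 -0.3173  0.0757]
```

Request:
{"method": "play_rows", "body": {
  "plan": [
    [85,[-0.002,0.004,0.3],0],
    [85,[-0.002,0.004,0.3],0],
    [85,[-0.002,0.004,0.3],0],
    [85,[-0.002,0.004,0.425],0],
    [85,[-0.002,0.004,0.425],0],
    [5,[-0.002,0.004,0.425],0],
    [5,[-0.002,0.004,0.425],0],
    [5,[-0.002,0.004,0.425],0],
    [5,[-0.002,0.004,0.425],0],
    [5,[-0.002,0.004,0.425],0]
  ]
}}

```text
time_s: 5.25
eef_pos: [0.5517, -0.1714, 0.0433]
eef_rot: [0.001, 1.0, -0.0, 0.002]
wrist_force: [0.3, 0.9, 6.4]
opening: 0.204
grasp_force: 58.3
```

Request:
{"method": "play_rows", "body": {
  "plan": [
    [5,[0,0,0],0],
    [5,[0,0,0],0],
    [5,[0,0,0],0],
    [5,[0,0,0],0]
  ]
}}

```text
time_s: 5.65
eef_pos: [0.5518, -0.1714, 0.0433]
eef_rot: [0.001, 1.0, -0.001, 0.002]
wrist_force: [0.8, 1.0, 6.8]
opening: 0.202
grasp_force: 58.3
```

Request:
{"method": "play_rows", "body": {
  "plan": [
    [5,[0,0,-0.04],0],
    [5,[0,0,-0.1],0],
    [5,[0,0,-0.2],0],
    [5,[0,0,-0.3],0],
    [5,[0,0,-0.4],0],
    [5,[0,0,-0.4],0]
  ]
}}

```text
time_s: 6.25
eef_pos: [0.5539, -0.1726, 0.2096]
eef_rot: [0.003, 1.0, -0.0, 0.006]
wrist_force: [0.0, -0.5, -0.4]
opening: 0.205
grasp_force: 58.7
```

Run:
```python
from h import *
o=get_obs(); print(o["eef_pos"],o["opening"],o["grasp_force"])
c,P,M,K=snap("side"); c2,P2,_,_=snap("wrist")
W=np.linalg.inv(M); t=W[:3,:3]@np.array(o["eef_pos"])+W[:3,3]; u=int(K[0,0]*t[0]/t[2]+K[0,2]); v=int(K[1,1]*t[1]/t[2]+K[1,2]); print(u,v)
a=cv2.resize(c["image"][v-50:v+50,u-50:u+50],(400,400),interpolation=2); b=cv2.resize(c2["image"][200:440,200:440],(400,400))
cv2.imwrite("pics/g.png",np.hstack([a,b])[...,::-1])
for d in masks_of(c,"countersink")[:2]:
    p=P[d["mask"]]; print(d["conf"],d["rect"],np.nanmin(p,0),np.nanmax(p,0))
```

```text
[ 0.55386219 -0.17264964  0.20958611] 0.20504679061372946 58.66921680293672
343 134
```

View pics/g.png

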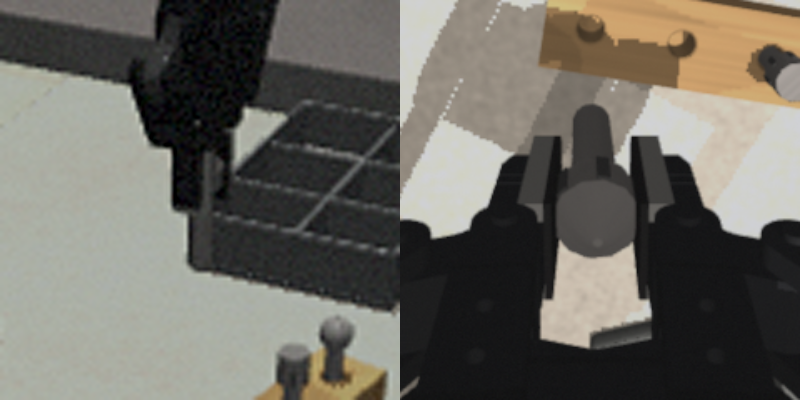

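The left half shows the bit held upright between the fingers. The right half shows the head between the pads and the shank pointing down. I'll measure how it sits in the hand.

```bash
cat > held.py <<'E'
from h import *
o=get_obs(); e=np.array(o["eef_pos"]); print(e.round(4),np.round(o["eef_rot"],4))
for n in ("wrist","side","scene"):
    c,P,M,K=snap(n)
    for d in masks_of(c,"countersink")[:3]:
        p=P[d["mask"]]; p=p[~np.isnan(p[:,0])]; 
        if len(p)==0: continue
        p=p-e; k=np.linalg.norm(p,axis=1)<.08; p=p[k]
        if len(p)<10: continue
        print(n,round(d["conf"],2),np.round(d["rect"]),"zrange",p[:,2].min().round(4),p[:,2].max().round(4))
        for a in np.arange(-.05,.06,.01):
            s=p[(p[:,2]>a)&(p[:,2]<a+.01)]
            if len(s)>3: print(round(a+.005,3),len(s),s.mean(0).round(4),s.min(0)[:2].round(4),s.max(0)[:2].round(4))
E
python3 held.py
```

```text
[ 0.55   -0.1706  0.2015] [-0.e+00  1.e+00 -5.e-04 -1.e-04]
wrist 0.8 [317. 308.  51.  94.] zrange -0.0376 0.0323
-0.035 89 [ 0.0034  0.001  -0.0334] [-0.     -0.0043] [0.0048 0.0067]
-0.025 175 [ 0.0034  0.0011 -0.0249] [-0.0003 -0.0046] [0.0049 0.0066]
-0.015 190 [ 0.0034  0.0008 -0.0149] [ 0.0003 -0.0051] [0.0051 0.0063]
-0.005 232 [ 0.0034  0.0005 -0.005 ] [-0.0006 -0.0053] [0.005  0.0063]
0.005 34 [0.0041 0.0014 0.0013] [ 0.0019 -0.0039] [0.0075 0.0051]
0.015 435 [ 0.0073 -0.0001  0.0157] [-0.0099 -0.0091] [0.0098 0.008 ]
0.025 1870 [ 0.0016 -0.0003  0.0253] [-0.0119 -0.0091] [0.0094 0.0086]
0.035 119 [-0.0007 -0.0006  0.0308] [-0.0038 -0.0033] [0.003 0.002]
side 0.41 [346. 148.   4.  14.] zrange -0.0374 -0.0061
-0.035 16 [-0.0042  0.0057 -0.0326] [-0.0092  0.002 ] [0.0017 0.0093]
-0.025 24 [-0.0029  0.0054 -0.0249] [-0.0077 -0.0009] [0.0027 0.0096]
-0.015 25 [-0.003   0.0053 -0.0152] [-0.0082  0.001 ] [0.0036 0.0086]
-0.005 9 [-0.0037  0.0052 -0.0082] [-0.007   0.0017] [0.0006 0.0091]
scene 0.48 [221. 238.   7.  30.] zrange -0.0365 0.0305
-0.035 10 [ 0.0027  0.0046 -0.0331] [-0.0005 -0.0007] [0.0039 0.009 ]
-0.025 19 [ 0.0025  0.0041 -0.0255] [ 0.0003 -0.0012] [0.0052 0.0094]
-0.015 21 [ 0.0021  0.0043 -0.015 ] [-0.0014 -0.0012] [0.0046 0.0092]
-0.005 15 [ 0.0022  0.0032 -0.0062] [-0.001  -0.0016] [0.0036 0.0073]
0.005 10 [0.004  0.0039 0.0028] [ 0.0012 -0.0004] [0.0062 0.0079]
0.015 31 [0.0069 0.0029 0.0149] [ 0.0032 -0.0041] [0.0101 0.0109]
0.025 59 [0.0018 0.0032 0.0239] [-0.0064 -0.0044] [0.0092 0.0109]
```

Request:
{"method": "play_rows", "body": {
  "plan": [
    [5,[0.0873,-0.5965,-0.034],0],
    [5,[0.0873,-0.5965,-0.034],0],
    [5,[0.0873,-0.5965,-0.034],0],
    [5,[0.0873,-0.5965,-0.034],0],
    [5,[0.0873,-0.5965,-0.034],0],
    [5,[0.0873,-0.5965,-0.034],0],
    [5,[0.0873,-0.5965,-0.034],0],
    [5,[0.0873,-0.5965,-0.034],0],
    [5,[0.0873,-0.5965,-0.034],0]
  ]
}}

```text
time_s: 7.6
eef_pos: [0.5854, 0.0663, 0.2145]
eef_rot: [0.0, 1.0, -0.001, -0.0]
wrist_force: [0.5, -0.9, -0.3]
opening: 0.209
grasp_force: 58.9
```

```bash
python3 held.py | head -12
python3 - <<'E'
from fit import *
for n in ("wrist","scene","side"): print(n,fit(snap(n)[1]))
print(get_obs()["eef_pos"])
E
```

```text
[0.5854 0.0663 0.2145] [ 1.0e-04  1.0e+00 -1.4e-03 -4.0e-04]
wrist 0.72 [315. 310.  48.  96.] zrange -0.0372 0.0326
-0.035 100 [ 0.0034  0.0013 -0.0333] [-0.0002 -0.0042] [0.0052 0.0068]
-0.025 165 [ 0.0033  0.0012 -0.0249] [-0.0002 -0.0046] [0.005  0.0066]
-0.015 197 [ 0.0035  0.0008 -0.0149] [ 0.     -0.0049] [0.0049 0.0062]
-0.005 225 [ 0.0034  0.0006 -0.0051] [-0.0005 -0.0053] [0.0049 0.0063]
0.005 39 [0.0039 0.0004 0.0009] [-0.0016 -0.0091] [0.0049 0.0051]
0.015 460 [ 0.0071 -0.0002  0.0157] [ 0.0026 -0.0092] [0.0098 0.0085]
0.025 1845 [ 0.0017 -0.0001  0.0252] [-0.0106 -0.0091] [0.0096 0.0086]
0.035 131 [-0.0005 -0.0004  0.0308] [-0.0033 -0.0032] [0.0026 0.0024]
side 0.64 [275. 183.   5.  35.] zrange -0.0339 0.0297
-0.035 8 [-0.0033  0.0047 -0.0328] [-0.0057  0.0023] [-0.0009  0.0066]
wrist (array([ 0.5997,  0.0683, -0.0056]), 1740, array([0.0255, 0.0262, 0.027 ]), array([0.0311, 0.0338]))
scene (array([0.5996, 0.0715, 0.0252]), 260, array([0.0243, 0.0261, 0.0279]), array([0.0308, 0.0342]))
side (array([ 0.6012,  0.0678, -0.0601]), 215, array([0.0253, 0.0262, 0.0272]), array([0.0323, 0.0358]))
[0.58558154 0.067548   0.21492057]
```

Request:
{"method": "play_rows", "body": {
  "plan": [
    [5,[-0.001,0,0.06],0],
    [5,[-0.001,0,0.1],0],
    [5,[-0.001,0,0.12],0],
    [5,[-0.001,0,0.135],0],
    [5,[-0.001,0,0.15],0],
    [5,[-0.001,0,0.16],0],
    [5,[-0.001,0,0.16],0]
  ]
}}

```text
time_s: 8.75
eef_pos: [0.5851, 0.0677, 0.1507]
eef_rot: [0.0, 1.0, -0.0, -0.0]
wrist_force: [0.5, -0.9, -0.7]
opening: 0.205
grasp_force: 58.9
```

Request:
{"method": "play_rows", "body": {
  "plan": [
    [5,[-0.006,0,0.004],0],
    [5,[-0.012,0,0.008],0],
    [5,[-0.018,0,0.012],0],
    [5,[-0.0245,0,0.0155],0],
    [5,[-0.0245,0,0.0155],0]
  ]
}}

```text
time_s: 9.25
eef_pos: [0.5747, 0.0678, 0.1444]
eef_rot: [-0.0, 1.0, -0.0, -0.0]
wrist_force: [0.1, 0.8, 0.2]
opening: 0.205
grasp_force: 59.0
```

```bash
cat > tilt.py <<'E'
from h import *
import sys
o=get_obs(); e=np.array(o["eef_pos"]); print(e.round(4),np.round(o["wrist_force"],1),o["opening"])
F=np.array([.5998,.0684,.095]); a=np.array([-.5,0,.866]); t=np.array([.866,0,.5])
for n in ("wrist","side","scene"):
    c,P,M,K=snap(n); save(c,n+sys.argv[1]+".png")
    for d in masks_of(c,"countersink")[:3]:
        p=P[d["mask"]]; p=p[~np.isnan(p[:,0])]; p=p-F; p=p[np.linalg.norm(p,axis=1)<.11]
        if len(p)<10: continue
        s=p@a; r=p@t; print(n,round(d["conf"],2),np.round(d["rect"]),"s",s.min().round(4),s.max().round(4))
        for b in np.arange(.03,.1,.006):
            k=(s>b)&(s<b+.006)
            if k.sum()>3: print(round(b+.003,3),k.sum(),"t",np.percentile(r[k],[3,50,97]).round(4),"y",np.percentile(p[k,1],[3,50,97]).round(4))
E
python3 tilt.py B
```

```text
[0.5747 0.0678 0.1444] [0.1 0.8 0.2] 0.20480817462137277
wrist 0.86 [316. 310.  49.  94.] s 0.0202 0.0839
0.033 108 t [-0.008  -0.0053 -0.0029] y [-0.0045  0.0004  0.0053]
0.039 133 t [-0.0061 -0.0018  0.0005] y [-0.005   0.0003  0.0055]
0.045 155 t [-0.0023  0.0014  0.0038] y [-0.0052  0.0003  0.0053]
0.051 169 t [0.0007 0.0048 0.0069] y [-0.0055 -0.0002  0.0053]
0.057 27 t [0.0052 0.0077 0.0088] y [-0.0019  0.0011  0.0042]
0.063 261 t [0.0134 0.0164 0.0191] y [-0.0082 -0.0003  0.0072]
0.069 459 t [0.0152 0.0195 0.0217] y [-0.0089 -0.001   0.0073]
0.075 896 t [0.0123 0.0188 0.0212] y [-0.0092 -0.0008  0.0075]
0.081 820 t [0.0069 0.0159 0.0195] y [-0.0077 -0.001   0.0061]
side 0.63 [281. 219.   5.  28.] s 0.0259 0.0836
0.033 11 t [-0.0168 -0.0134 -0.0108] y [0.0019 0.0046 0.0069]
0.039 19 t [-0.0144 -0.0088 -0.0028] y [0.0005 0.0052 0.0071]
0.045 14 t [-0.0107 -0.0066 -0.002 ] y [0.0023 0.004  0.0066]
0.051 8 t [-0.0071 -0.0043 -0.0021] y [0.003  0.0042 0.0072]
0.075 10 t [0.0022 0.0034 0.0058] y [-0.0034  0.001   0.0057]
0.081 16 t [0.0042 0.0078 0.0109] y [-0.0045  0.0002  0.0049]
scene 0.45 [344. 234.   8.  24.] s 0.022 0.0902
0.033 13 t [-0.0097 -0.0054  0.0059] y [-0.0023  0.0018  0.0067]
0.039 10 t [-0.0065 -0.0041  0.0001] y [-0.0036 -0.0005  0.0058]
0.045 12 t [-0.001   0.0017  0.0045] y [-0.0025  0.0015  0.0056]
0.051 11 t [0.0013 0.0061 0.0112] y [-0.0064  0.0003  0.0054]
0.057 6 t [0.004  0.008  0.0097] y [-0.0012  0.0005  0.0057]
0.063 12 t [0.0129 0.0168 0.0204] y [-0.0057  0.0038  0.0108]
0.069 18 t [0.0174 0.0195 0.0228] y [-0.0035  0.0012  0.01  ]
0.075 21 t [0.0156 0.0192 0.0223] y [-0.0026  0.0037  0.0102]
0.081 19 t [0.0086 0.0176 0.0261] y [-0.0052  0.0021  0.0081]
```

Run:
```python
import cv2,numpy as np
a=cv2.imread("pics/wristB.png")[180:400,210:430]; b=cv2.imread("pics/sideB.png")[170:270,230:330]
w=cv2.imread("pics/w2.png")[150:240,250:340]
cv2.imwrite("pics/v.png",np.hstack([cv2.resize(x,(265,265),interpolation=2) for x in (a,b,w)]))
```

```text
(no output)
```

View pics/v.png

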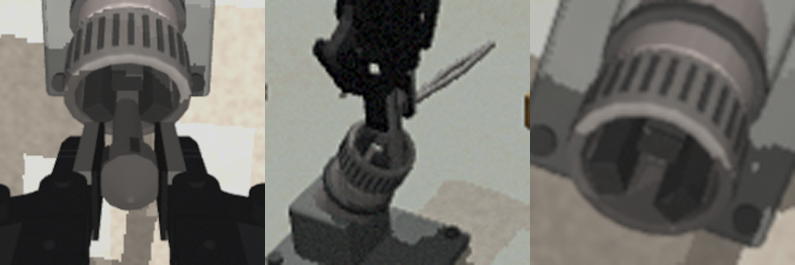

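Run:
```python
import numpy as np
P=np.load("w2.npz")["P"].reshape(-1,3); P=P[~np.isnan(P[:,0])]-[.5998,.0684,.095]
a=np.array([-.5,0,.866]); t=np.array([.866,0,.5]); s=P@a; r=P@t; y=P[:,1]
k=(np.hypot(r,y)<.03)&(s>-.01)&(s<.04)
for T in np.arange(26,-28,-2):
    row=""
    for Y in np.arange(-26,27,2):
        m=k&(abs(r*1e3-T)<1)&(abs(y*1e3-Y)<1); row+="%4s"%(int(round(np.median(s[m])*1e3)) if m.any() else ".")
    print("%4d"%T,row)
```

```text
26    .   .   .   .   .   .   .   .  17  20  17  19  19  17  19  20  19  13  21   .   .   .   .   .   .   .   .
  24    .   .   .   .   .   .  21  18  18  20  26  -1  -2  -2  -2   3  13  18  19  21  16   .   .   .   .   .   .
  22    .   .   .   .  20  20  22  27  -2  -2  -2  -1  31  31  31  -2  -1  -2  -2  18  20  21   .   .   .   .   .
  20    .   .   .   .  19  20   8  -4  31  31  32  31   .   .   .   .   .  31  31  -2  -4  21  22  18   .   .   .
  18    .   .  21  17  29  -4  -1  31   .   .  30  31  30  31  31  31  32   .   .  31  -1  -3  20  20   .   .   .
  16    .   .  17  19  -3  30  31   .   .   .  33  33  33  33  30  33  28   .   .   .  31  -2   2  27  19   .   .
  14    .   .  27   1  15  31   .   .   .   .  34  33  33  34  34  33  33   .   .   .   .  31  -7  -2  22  12   .
  12    .  16  24  -2  32   .   .   .   .   .  33  33  34  34  34  34  33   .   .   .   .   .  32  -2  30  18   .
  10    .  21  31  32  31   .   .   .   .   .  33  33  34  33  33  34  34   .   .   .   .   .   .  31  -5  28  13
   8    .  31  31  31   .   .   .   .   .   .  33  33   .   .   .  33   .   
[... 1275 characters left out ...]
  32   .   .   .
 -16    .   .   .  31  32  32  31  31   .   .   .   .   .   .   .   .   .   .   .  32  31  31  32  31   .   .   .
 -18    .   .   .   .  31  32  31  31  29  29   .   .   .   .   .   .  26  27  30  31  32  31   .   .   .   .   .
 -20    .   .   .   .   .  31  31  32  31  31  28  20  18  20  20  20  28  30  31  31  31  31   .   .   .   .   .
 -22    .   .   .   .   .   .   .  31  32  32  32  31  30  18  24  31  32  32  32  31   .   .   .   .   .   .   .
 -24    .   .   .   .   .   .   .   .  31  31  32  15  31  31  31  31  32   .  31   .   .   .   .   .   .   .   .
 -26    .   .   .   .   .   .   .   .   .   .   .   .   .  31  31   .   .   .   .   .   .   .   .   .   .   .   .
```

The bit is still vertical, and its foot now sits in the cavity on the -x side of the mouth. I can use the sleeve's -x rim as a fulcrum to pre-tilt the bit in the pads, then insert it along the axis.

Request:
{"method": "play_rows", "body": {
  "plan": [
    [5,[-0.005,0,0.008],0],
    [5,[-0.015,0,0.008],0],
    [5,[-0.026,0,0.008],0],
    [5,[-0.037,0,0.008],0],
    [5,[-0.047,0,0.011],0],
    [5,[-0.057,0,0.014],0],
    [5,[-0.067,0,0.0165],0],
    [5,[-0.067,0,0.0165],0]
  ]
}}

```text
time_s: 10.35
eef_pos: [0.5484, 0.0679, 0.1383]
eef_rot: [-0.0, 1.0, -0.0, 0.0]
wrist_force: [3.2, 1.2, 4.0]
opening: 0.21
grasp_force: 59.7
```

```bash
python3 tilt.py C
```

```text
[0.5484 0.0679 0.1383] [3.2 1.2 4. ] 0.21005609059227914
wrist 0.75 [317. 285.  48. 135.] s 0.0117 0.092
0.033 199 t [-0.013  -0.0099 -0.0087] y [-0.0053 -0.0001  0.0051]
0.039 220 t [-0.013  -0.0096 -0.0082] y [-0.0056 -0.0001  0.0053]
0.045 244 t [-0.0124 -0.0094 -0.008 ] y [-0.0055 -0.0002  0.005 ]
0.051 275 t [-0.012  -0.009  -0.0077] y [-0.0057 -0.0006  0.005 ]
0.057 296 t [-0.0123 -0.0089 -0.0074] y [-0.0057 -0.0002  0.0053]
0.063 317 t [-0.0122 -0.0084 -0.0071] y [-0.0059 -0.0006  0.0051]
0.069 178 t [-0.01   -0.0065 -0.0031] y [-0.0086 -0.0006  0.0055]
0.075 594 t [-0.0079 -0.0041 -0.0021] y [-0.009  -0.0006  0.0076]
0.081 822 t [-0.0091 -0.0043 -0.002 ] y [-0.0091 -0.001   0.0075]
0.087 878 t [-0.0133 -0.0081 -0.0042] y [-0.0079 -0.0006  0.0065]
0.093 113 t [-0.0129 -0.0107 -0.0085] y [-0.0035 -0.0009  0.0015]
wrist 0.52 [318. 188. 119. 120.] s -0.0642 0.0339
0.033 2588 t [-0.02    0.0105  0.0251] y [-0.0237 -0.0009  0.0234]
```

Request:
{"method": "play_rows", "body": {
  "plan": [
    [5,[-0.005,0,0.0015],0],
    [5,[-0.009,0,0.003],0],
    [5,[-0.009,0,0.003],0],
    [5,[-0.022,0,-0.019],0],
    [5,[-0.034,0,-0.04],0],
    [5,[-0.034,0,-0.04],0]
  ]
}}

```text
time_s: 11.25
eef_pos: [0.5334, 0.0679, 0.154]
eef_rot: [0.0, 1.0, -0.0, -0.001]
wrist_force: [0.4, -0.3, -0.4]
opening: 0.203
grasp_force: 59.6
```

```bash
python3 tilt.py D | grep -v side | head -16
python3 - <<'E'
from h import *
o=get_obs(); print(o["eef_pos"])
E
```

```text
[0.5334 0.0679 0.154 ] [ 0.4 -0.3 -0.4] 0.20289562712796724
wrist 0.64 [316. 285.  50. 136.] s 0.0436 0.1093
0.045 123 t [-0.0188 -0.0157 -0.0144] y [-0.0054 -0.0006  0.0049]
0.051 189 t [-0.0186 -0.0153 -0.014 ] y [-0.0058 -0.0001  0.0048]
0.057 214 t [-0.0179 -0.0151 -0.0136] y [-0.0057 -0.0006  0.005 ]
0.063 241 t [-0.0178 -0.0146 -0.0132] y [-0.0059 -0.0006  0.0049]
0.069 236 t [-0.0176 -0.0141 -0.0128] y [-0.0054 -0.0001  0.0051]
0.075 285 t [-0.0168 -0.0138 -0.0124] y [-0.0061 -0.0006  0.0049]
0.081 296 t [-0.0166 -0.0133 -0.0119] y [-0.006  -0.0006  0.0048]
0.087 225 t [-0.0164 -0.0129 -0.0116] y [-0.0058 -0.0006  0.0047]
0.093 401 t [-0.0122 -0.0087 -0.0066] y [-0.0089 -0.0006  0.0074]
0.099 651 t [-0.0122 -0.0084 -0.0064] y [-0.0091 -0.0006  0.0075]
0.045 8 t [-0.0246 -0.0209 -0.0166] y [-0.0026  0.0052  0.0066]
0.051 15 t [-0.0244 -0.0181 -0.0136] y [0.0015 0.0047 0.0057]
0.057 14 t [-0.0244 -0.0208 -0.0143] y [0.0002 0.0044 0.0067]
0.063 15 t [-0.0239 -0.0185 -0.0139] y [0.0015 0.0045 0.0066]
[0.53449683 0.06782703 0.15346927]
```

Request:
{"method": "play_rows", "body": {
  "plan": [
    [5,[0.021,-0.001,-0.0125],0],
    [5,[0.042,-0.001,-0.0245],0],
    [5,[0.042,-0.001,-0.0245],0],
    [5,[0.05,-0.001,-0.01],0],
    [5,[0.058,-0.001,0.004],0],
    [5,[0.067,-0.001,0.019],0],
    [5,[0.067,-0.001,0.019],0]
  ]
}}

```text
time_s: 12.25
eef_pos: [0.5612, 0.0682, 0.1449]
eef_rot: [-0.0, 1.0, -0.001, -0.001]
wrist_force: [0.5, -0.1, 1.0]
opening: 0.206
grasp_force: 59.6
```

```bash
python3 tilt.py E | grep -v side | head -13
```

```text
[0.5612 0.0682 0.1449] [ 0.5 -0.1  1. ] 0.20613403538488384
wrist 0.96 [315. 289.  48. 126.] s 0.0238 0.0912
0.033 220 t [-0.0017  0.0045  0.0057] y [-0.0059 -0.0003  0.0053]
0.039 222 t [0.0018 0.0048 0.0062] y [-0.0055 -0.0003  0.0052]
0.045 238 t [0.002  0.0052 0.0067] y [-0.0056 -0.0003  0.0054]
0.051 275 t [0.0025 0.0057 0.007 ] y [-0.0055  0.0001  0.0053]
0.057 283 t [0.0031 0.0061 0.0075] y [-0.0057 -0.0003  0.0051]
0.063 319 t [0.0033 0.0065 0.0079] y [-0.0056 -0.0003  0.005 ]
0.069 212 t [0.0069 0.0103 0.0125] y [-0.0084 -0.0003  0.0074]
0.075 599 t [0.0075 0.0111 0.013 ] y [-0.0086 -0.0003  0.0077]
0.081 909 t [0.0044 0.0103 0.013 ] y [-0.0087 -0.0003  0.0078]
0.087 763 t [0.0019 0.0064 0.0099] y [-0.0071 -0.0006  0.0062]
0.093 46 t [0.0025 0.0041 0.0057] y [-0.0023 -0.0003  0.0011]
```

Request:
{"method": "play_rows", "body": {
  "plan": [
    [5,[0.008,0,0.013],0],
    [5,[0.015,0,0.026],0],
    [5,[0.021,0,0.037],0],
    [5,[0.021,0,0.037],0]
  ]
}}

```text
time_s: 12.95
eef_pos: [0.5699, 0.0681, 0.1306]
eef_rot: [-0.0, 1.0, -0.001, -0.001]
wrist_force: [-0.6, 0.7, -0.1]
opening: 0.205
grasp_force: 59.6
```

Request:
{"method": "play_rows", "body": {
  "plan": [
    [28,[0,0,0],0],
    [28,[0,0,0],0],
    [28,[0,0,0],0],
    [28,[0,0,0],0]
  ]
}}

```text
time_s: 13.35
eef_pos: [0.5703, 0.0682, 0.132]
eef_rot: [0.0, 1.0, -0.0, 0.0]
wrist_force: [0.5, 0.5, -0.1]
opening: 0.331
grasp_force: 0.0
```

```bash
python3 tilt.py F | grep -v side | head -13
```

```text
[0.5703 0.0682 0.132 ] [ 0.5  0.5 -0.1] 0.3308326315576893
wrist 0.58 [316. 302.  50.  91.] s 0.0248 0.0692
0.033 258 t [-0.0032 -0.      0.0014] y [-0.0049  0.0001  0.0055]
0.039 290 t [-0.0038 -0.0002  0.0014] y [-0.0056  0.0001  0.0055]
0.045 166 t [-0.0026  0.0001  0.0013] y [-0.0055  0.0001  0.0053]
0.051 522 t [-0.0025  0.0033  0.0053] y [-0.0094 -0.0003  0.0091]
0.057 684 t [-0.0027  0.003   0.0054] y [-0.0095  0.0001  0.0093]
0.063 901 t [-0.006  -0.0003  0.004 ] y [-0.0079  0.0001  0.0083]
0.069 147 t [-0.0057 -0.0036 -0.0013] y [-0.0026  0.0005  0.0032]
0.057 5 t [-0.0135 -0.0122 -0.0101] y [0.0041 0.0052 0.008 ]
0.063 22 t [-0.0134 -0.01   -0.0049] y [-0.0011  0.0036  0.0079]
0.069 6 t [-0.0086 -0.0065 -0.0034] y [0.0012 0.0036 0.0053]
```

The bit has dropped home: its tip is at s = 69.2 mm and it lies parallel to the axis. Now I'll raise, pre-turn the hand anticlockwise and descend over the sleeve.

Request:
{"method": "play_rows", "body": {
  "plan": [
    [28,[0,0,-0.1],0],
    [28,[0,0,-0.2],0],
    [85,[0,0,-0.2],0],
    [85,[0.0445,0,-0.2],-0.06],
    [85,[0.0445,0,-0.2],-0.122],
    [85,[0.0445,0,-0.2],-0.122],
    [85,[0.0445,0,-0.2],-0.122],
    [85,[0.0445,0,-0.2],-0.122]
  ]
}}

```text
time_s: 14.45
eef_pos: [0.5878, 0.0682, 0.2113]
eef_rot: [-0.0, 0.982, 0.189, -0.0]
wrist_force: [-0.2, 0.9, -0.5]
opening: 0.992
grasp_force: 0.0
```

```bash
python3 tilt.py G | head -12
python3 - <<'E'
from h import *
c,P,M,K=snap("scene"); o=get_obs(); print(o["eef_pos"],o["eef_rot"],o["opening"],o["q"])
p=P.reshape(-1,3); k=(abs(p[:,0]-.60)<.06)&(abs(p[:,1]-.068)<.06)&(abs(p[:,1]-.07)>.031)&(p[:,2]>.05)&(p[:,2]<.15); print(k.sum(),p[k][:20].round(3).tolist())
E
```

```text
[0.5878 0.0682 0.2113] [-0.2  0.9 -0.5] 0.9919601544172739
wrist 0.64 [306. 265.  34.  61.] s 0.0212 0.0693
0.033 110 t [-0.004   0.0001  0.0016] y [-0.0041  0.0016  0.0059]
0.039 111 t [-0.0031  0.0001  0.0014] y [-0.0039  0.0014  0.0058]
0.045 51 t [-0.0031  0.0003  0.0023] y [-0.0039  0.001   0.0054]
0.051 203 t [-0.0026  0.0032  0.0056] y [-0.0085  0.0013  0.0095]
0.057 251 t [-0.0021  0.0031  0.0053] y [-0.0087  0.0012  0.0095]
0.063 384 t [-0.0063 -0.0005  0.0036] y [-0.0077  0.0008  0.0083]
0.069 63 t [-0.0054 -0.0035 -0.0013] y [-0.0026  0.0003  0.0033]
side 0.56 [280. 222.  13.  13.] s 0.0156 0.0708
0.033 4 t [-0.0087 -0.0041 -0.0001] y [-0.0061  0.0042  0.0061]
0.039 11 t [-0.0096 -0.0061  0.0001] y [0.004  0.0048 0.007 ]
[0.58796446 0.06817077 0.21170711] [-4.42632309e-06  9.81822395e-01  1.89801962e-01  2.80491143e-05] 0.9936717468044884 [-8.49415935e-02  2.35300666e-01  1.58295520e+00  2.45479284e-05
  1.32328522e+00  1.10392784e+00]
2 [[0.642, 0.101, 0.056], [0.646, 0.102, 0.054]]
```

Request:
{"method": "play_rows", "body": {
  "plan": [
    [85,[0,0,0.12],0],
    [85,[0,0,0.22],0],
    [85,[0,0,0.293],0],
    [85,[0,0,0.293],0],
    [30,[0,0,0.293],0],
    [30,[0,0,0.293],0],
    [30,[0,0,0.293],0],
    [30,[0,0,0.293],0],
    [30,[0,0,0.293],0]
  ]
}}

```text
time_s: 15.7
eef_pos: [0.5898, 0.0682, 0.0979]
eef_rot: [0.001, 0.982, 0.19, 0.002]
wrist_force: [-2.9, 1.5, 5.0]
opening: 0.615
grasp_force: 60.1
```

Request:
{"method": "play_rows", "body": {
  "plan": [
    [30,[0,0,0],0.03],
    [30,[0,0,0],0.06],
    [30,[0,0,0],0.09],
    [30,[0,0,0],0.12],
    [30,[0,0,0],0.15],
    [30,[0,0,0],0.18],
    [30,[0,0,0],0.21],
    [30,[0,0,0],0.24],
    [30,[0,0,0],0.244]
  ]
}}

```text
time_s: 16.6
eef_pos: [0.5883, 0.0698, 0.1001]
eef_rot: [-0.002, 0.982, -0.19, 0.0]
wrist_force: [-21.5, -2.1, 27.6]
opening: 0.581
grasp_force: 122.9
```

Run:
```python
from h import *
o=get_obs(); print(o["eef_pos"],o["eef_rot"],o["opening"],np.round(o["wrist_force"],1),np.round(o["torque"],2),o["grasp_force"])
c,P,M,K=snap("wrist"); save(c,"w5.png")
im=c["image"][130:430,160:480]; cv2.imwrite("pics/w5c.png",cv2.resize(im,None,fx=1.8,fy=1.8)[...,::-1])
```

```text
[0.58825121 0.06984079 0.10006934] [-1.52992617e-03  9.81744845e-01 -1.90195980e-01  4.55328560e-04] 0.5811552387879653 [-21.5  -2.1  27.6] [4.25 1.56 2.77] 122.9491944935944
```

View pics/w5c.png

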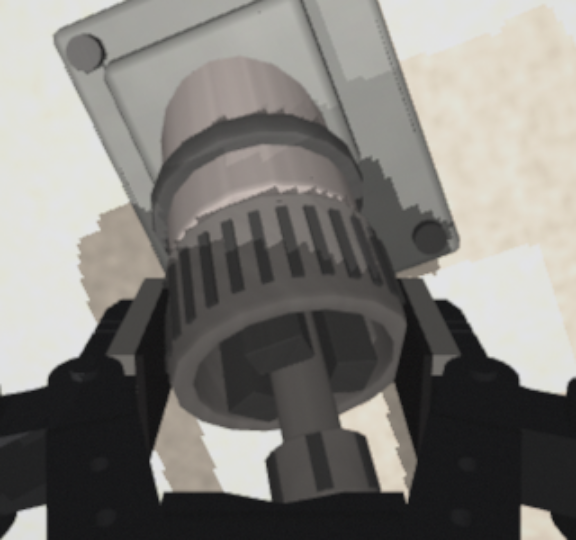

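The bit stands between the jaws at about (305,400), with a pad on each side of the sleeve. I'll release, turn back and measure the jaw travel.

Request:
{"method": "play_rows", "body": {
  "plan": [
    [85,[0,0,0],0],
    [85,[0,0,0],0],
    [85,[0,0,0],0],
    [85,[0,0,0],0],
    [85,[0,0,0],-0.06],
    [85,[0,0,0],-0.12],
    [85,[0,0,0],-0.18],
    [85,[0,0,0],-0.244],
    [85,[0,0,0],-0.244],
    [85,[0,0,0],-0.244]
  ]
}}

```text
time_s: 17.65
eef_pos: [0.588, 0.068, 0.0943]
eef_rot: [-0.0, 0.982, 0.191, -0.0]
wrist_force: [0.0, 0.6, -0.3]
opening: 0.993
grasp_force: 0.0
```

```bash
cat > jaws.py <<'E'
from h import *
o=get_obs(); print(np.round(o["eef_pos"],4),np.round(o["eef_rot"],3),round(o["opening"],3),np.round(o["wrist_force"],1),np.round(o["torque"],2))
c,P,M,K=snap("wrist")
p=P.reshape(-1,3); p=p[~np.isnan(p[:,0])]-[.5998,.0684,.095]
a=np.array([-.5,0,.866]); t=np.array([.866,0,.5]); s=p@a; r=p@t; y=p[:,1]
top=(s>.032)&(s<.0355)
for i in range(3):
    th=i*2*np.pi/3; u=r*np.cos(th)+y*np.sin(th); v=-r*np.sin(th)+y*np.cos(th)
    k=top&(abs(v)<.005)&(u>.0)&(u<.0185); print("jaw",i,k.sum(),np.percentile(u[k],[2,5,50,95]).round(4) if k.sum()>3 else "")
k=(s>.036)&(s<.047)&(np.hypot(r,y)<.012); print("shank t,y",np.percentile(r[k],[3,97]).round(4),np.percentile(y[k],[3,97]).round(4))
k=(s>.049)&(np.hypot(r,y)<.02); print("head s max",np.percentile(s[k],[50,99]).round(4) if k.any() else "")
# sleeve rib phase: dark slots on sleeve wall vs angle
q=c["image"].reshape(-1,3)[~np.isnan(P.reshape(-1,3)[:,0])].mean(1); R_=np.hypot(r,y); k=(s>.012)&(s<.026)&(R_>.0235)&(R_<.029)&(r>0)
ang=np.degrees(np.arctan2(y,r)); b=np.arange(-75,76,3)
print("ribs",[int(q[k&(ang>x)&(ang<=x+3)].mean()) if (k&(ang>x)&(ang<=x+3)).sum()>2 else 0 for x in b])
E
python3 jaws.py
```

```text
[0.588  0.068  0.0943] [-0.     0.982  0.191 -0.   ] 0.993 [ 0.   0.6 -0.3] [ 0.01 -0.01  0.03]
jaw 0 786 [0.0013 0.0019 0.0103 0.0162]
jaw 1 452 [0.0003 0.0008 0.0094 0.0151]
jaw 2 364 [0.0005 0.0011 0.0098 0.0153]
shank t,y [-0.0012  0.0042] [-0.0049  0.0058]
head s max [0.0521 0.0557]
ribs [0, 80, 0, 156, 140, 76, 67, 0, 42, 44, 50, 67, 60, 55, 60, 83, 75, 55, 53, 80, 85, 58, 51, 73, 80, 65, 48, 66, 79, 72, 46, 56, 76, 74, 48, 46, 71, 72, 51, 43, 59, 69, 53, 41, 44, 60, 57, 44, 39, 0, 45]
```

Request:
{"method": "play_rows", "body": {
  "plan": [
    [30,[0,0,0],0],
    [30,[0,0,0],0],
    [30,[0,0,0],0],
    [30,[0,0,0],0],
    [30,[0,0,0],0]
  ]
}}

```text
time_s: 18.2
eef_pos: [0.5883, 0.0676, 0.0954]
eef_rot: [0.001, 0.982, 0.189, 0.0]
wrist_force: [-3.0, 0.1, 4.9]
opening: 0.611
grasp_force: 62.0
```

Request:
{"method": "play_rows", "body": {
  "plan": [
    [30,[0,0,0],0.03],
    [30,[0,0,0],0.06],
    [30,[0,0,0],0.09],
    [30,[0,0,0],0.12],
    [30,[0,0,0],0.15],
    [30,[0,0,0],0.18],
    [30,[0,0,0],0.21],
    [30,[0,0,0],0.24],
    [30,[0,0,0],0.244]
  ]
}}

```text
time_s: 19.1
eef_pos: [0.5863, 0.0705, 0.0977]
eef_rot: [-0.002, 0.982, -0.191, -0.002]
wrist_force: [-21.8, 0.9, 29.4]
opening: 0.586
grasp_force: 126.0
```

Request:
{"method": "play_rows", "body": {
  "plan": [
    [85,[0,0,0],0],
    [85,[0,0,0],0],
    [85,[0,0,0],0],
    [85,[0,0,0],0],
    [85,[0,0,0],-0.06],
    [85,[0,0,0],-0.12],
    [85,[0,0,0],-0.18],
    [85,[0,0,0],-0.244],
    [85,[0,0,0],-0.244],
    [85,[0,0,0],-0.244]
  ]
}}

```text
time_s: 20.1
eef_pos: [0.588, 0.068, 0.0941]
eef_rot: [-0.0, 0.982, 0.191, -0.0]
wrist_force: [0.3, -0.1, -0.2]
opening: 0.997
grasp_force: 0.0
```

```bash
python3 jaws.py
```

```text
[0.588  0.068  0.0941] [-0.     0.982  0.191 -0.   ] 0.997 [ 0.3 -0.1 -0.2] [ 0.03 -0.06  0.01]
jaw 0 708 [0.0031 0.0038 0.0101 0.0151]
jaw 1 353 [0.0024 0.0036 0.01   0.0145]
jaw 2 262 [0.0021 0.003  0.0103 0.0145]
shank t,y [0.0006 0.0064] [-0.0049  0.0059]
head s max [0.0524 0.0563]
ribs [0, 0, 136, 113, 0, 125, 62, 45, 0, 46, 45, 50, 75, 70, 59, 53, 79, 85, 61, 48, 67, 85, 77, 50, 58, 79, 77, 50, 54, 78, 77, 52, 46, 72, 75, 58, 44, 58, 71, 58, 43, 45, 64, 60, 44, 42, 51, 57, 48, 40, 39]
```

Request:
{"method": "play_rows", "body": {
  "plan": [
    [30,[0,0,0],0],
    [30,[0,0,0],0],
    [30,[0,0,0],0],
    [30,[0,0,0],0],
    [30,[0,0,0],0]
  ]
}}

```text
time_s: 20.65
eef_pos: [0.5883, 0.0675, 0.0953]
eef_rot: [0.001, 0.982, 0.189, 0.0]
wrist_force: [-3.7, -1.2, 5.7]
opening: 0.612
grasp_force: 62.0
```

Request:
{"method": "play_rows", "body": {
  "plan": [
    [30,[0,0,0],0.03],
    [30,[0,0,0],0.06],
    [30,[0,0,0],0.09],
    [30,[0,0,0],0.12]
  ]
}}

```text
time_s: 21.05
eef_pos: [0.5885, 0.0689, 0.095]
eef_rot: [-0.001, 1.0, 0.001, 0.001]
wrist_force: [2.5, 2.6, 2.5]
opening: 0.579
grasp_force: 66.6
```

```bash
python3 jaws.py
```

```text
[0.5885 0.0689 0.095 ] [-0.001  1.     0.001  0.001] 0.579 [2.5 2.6 2.5] [ 2.27 -0.68  1.42]
jaw 0 691 [0.0031 0.0038 0.0099 0.0151]
jaw 1 299 [0.0031 0.0039 0.0102 0.0145]
jaw 2 296 [0.0027 0.0037 0.0103 0.0143]
shank t,y [0.0015 0.0064] [-0.0052  0.0055]
head s max [0.052  0.0561]
ribs [59, 44, 32, 29, 40, 56, 70, 75, 65, 59, 77, 93, 74, 57, 63, 96, 89, 58, 61, 94, 90, 59, 57, 83, 83, 66, 50, 73, 81, 70, 47, 54, 77, 70, 47, 47, 70, 70, 51, 44, 49, 65, 55, 43, 41, 26, 39, 37, 34, 47, 52]
```

Request:
{"method": "play_rows", "body": {
  "plan": [
    [30,[0,0,0],0.03],
    [30,[0,0,0],0.06],
    [30,[0,0,0],0.09],
    [30,[0,0,0],0.124],
    [30,[0,0,0],0.124]
  ]
}}

```text
time_s: 21.6
eef_pos: [0.5897, 0.0693, 0.0957]
eef_rot: [-0.001, 0.982, -0.19, 0.002]
wrist_force: [3.5, 2.3, 3.8]
opening: 0.583
grasp_force: 155.2
```

```bash
python3 jaws.py
```

```text
[0.5897 0.0693 0.0957] [-0.001  0.982 -0.19   0.002] 0.583 [3.5 2.3 3.8] [ 2.87 -1.33  1.5 ]
jaw 0 680 [0.003  0.0037 0.01   0.0151]
jaw 1 241 [0.0032 0.0046 0.0104 0.0144]
jaw 2 346 [0.0022 0.0031 0.0096 0.0143]
shank t,y [0.0003 0.0063] [-0.0057  0.005 ]
head s max [0.0524 0.0562]
ribs [44, 50, 69, 66, 57, 58, 84, 90, 64, 54, 75, 90, 71, 57, 70, 91, 85, 58, 62, 86, 88, 60, 52, 80, 83, 60, 50, 67, 79, 67, 46, 49, 72, 64, 49, 46, 62, 65, 50, 36, 27, 32, 45, 35, 28, 24, 42, 41, 0, 34, 0]
```

Request:
{"method": "play_rows", "body": {
  "plan": [
    [85,[0,0,0],0],
    [85,[0,0,0],0],
    [85,[0,0,0],0],
    [85,[0,0,0],0],
    [85,[0,0,0],-0.06],
    [85,[0,0,0],-0.12],
    [85,[0,0,0],-0.18],
    [85,[0,0,0],-0.244],
    [85,[0,0,0],-0.244],
    [85,[0,0,0],-0.244]
  ]
}}

```text
time_s: 22.65
eef_pos: [0.5877, 0.0678, 0.0944]
eef_rot: [0.0, 0.982, 0.191, -0.0]
wrist_force: [-0.6, 0.1, 0.3]
opening: 0.996
grasp_force: 0.0
```

```bash
python3 jaws.py
```

```text
[0.5877 0.0678 0.0944] [ 0.     0.982  0.191 -0.   ] 0.996 [-0.6  0.1  0.3] [ 0.03 -0.01  0.02]
jaw 0 696 [0.0031 0.0039 0.0102 0.0151]
jaw 1 348 [0.0027 0.0037 0.0099 0.0143]
jaw 2 250 [0.0023 0.0033 0.0104 0.0144]
shank t,y [0.0004 0.0063] [-0.0049  0.0058]
head s max [0.0526 0.0567]
ribs [0, 104, 0, 0, 148, 74, 59, 0, 43, 43, 55, 72, 63, 56, 56, 85, 87, 58, 55, 87, 85, 58, 52, 80, 84, 66, 48, 64, 77, 73, 46, 54, 76, 73, 46, 46, 70, 72, 50, 43, 58, 68, 56, 41, 43, 59, 53, 43, 39, 0, 44]
```

```bash
cat > ph.py <<'E'
from h import *
o=get_obs()
c,P,M,K=snap("wrist"); g=~np.isnan(P[...,0]); p=P[g]-[.5998,.0684,.095]; q=c["image"].mean(2)[g]
a=np.array([-.5,0,.866]); t=np.array([.866,0,.5]); s=p@a; r=p@t; y=p[:,1]; R_=np.hypot(r,y)
ang=np.degrees(np.arctan2(y,r)); k=(s>.012)&(s<.026)&(R_>.0235)&(R_<.029)&(abs(ang)<40)
best=[]
for T in np.arange(10,15,.1):
    A=np.c_[np.ones(k.sum()),ang[k],ang[k]**2,np.cos(2*np.pi*ang[k]/T),np.sin(2*np.pi*ang[k]/T)]
    x,res,_,_=np.linalg.lstsq(A,q[k],rcond=None); best.append((res[0],T,x))
_,T,_=min(best,key=lambda b:b[0])
A=np.c_[np.ones(k.sum()),ang[k],ang[k]**2,np.cos(2*np.pi*ang[k]/12),np.sin(2*np.pi*ang[k]/12)]; x=np.linalg.lstsq(A,q[k],rcond=None)[0]
print("T",round(T,1),"phase12 deg",round(np.degrees(np.arctan2(x[4],x[3]))/30,2),"amp",np.hypot(x[3],x[4]).round(1),"tz",np.round(o["torque"],2),"F",np.round(o["wrist_force"],1),round(o["grasp_force"]),round(o["opening"],3))
E
python3 ph.py
```

```text
T 12.8 phase12 deg -1.55 amp 15.4 tz [-0.04 -0.01  0.02] F [ 0.  -0.3  0.4] 0 0.992
```

Request:
{"method": "play_rows", "body": {
  "plan": [
    [30,[0,0,0],0],
    [30,[0,0,0],0],
    [30,[0,0,0],0],
    [30,[0,0,0],0],
    [30,[0,0,0],0.03]
  ]
}}

```text
time_s: 23.25
eef_pos: [0.5859, 0.0674, 0.0954]
eef_rot: [0.001, 0.99, 0.143, -0.003]
wrist_force: [-22.4, -5.0, 22.1]
opening: 0.605
grasp_force: 57.6
```

```bash
python3 ph.py
```

```text
T 12.7 phase12 deg -1.79 amp 17.5 tz [-0.87  3.22 -0.01] F [-22.4  -5.   22.1] 58 0.605
```

Request:
{"method": "play_rows", "body": {
  "plan": [
    [30,[0,0,0],0.025],
    [30,[0,0,0],0.05]
  ]
}}

```text
time_s: 23.5
eef_pos: [0.5833, 0.068, 0.0953]
eef_rot: [0.0, 0.998, 0.064, -0.006]
wrist_force: [-30.3, -0.3, 25.9]
opening: 0.582
grasp_force: 57.3
```

```bash
python3 ph.py
```

```text
T 12.7 phase12 deg -2.1 amp 19.4 tz [-0.31  4.41  0.85] F [-30.3  -0.3  25.9] 57 0.582
```

Request:
{"method": "play_rows", "body": {
  "plan": [
    [30,[0,0,0],0.025],
    [30,[0,0,0],0.05]
  ]
}}

```text
time_s: 23.75
eef_pos: [0.5849, 0.0687, 0.095]
eef_rot: [0.0, 1.0, -0.013, -0.003]
wrist_force: [-2.7, 1.3, 8.0]
opening: 0.583
grasp_force: 72.1
```

```bash
python3 ph.py
```

```text
T 12.8 phase12 deg -2.47 amp 18.3 tz [-0.39  0.43  1.57] F [-2.7  1.3  8. ] 72 0.583
```

Request:
{"method": "play_rows", "body": {
  "plan": [
    [30,[0,0,0],0.03],
    [30,[0,0,0],0.06],
    [30,[0,0,0],0.09],
    [30,[0,0,0],0.114],
    [30,[0,0,0],0.114]
  ]
}}

```text
time_s: 24.3
eef_pos: [0.5947, 0.0673, 0.0963]
eef_rot: [-0.001, 0.981, -0.192, 0.008]
wrist_force: [19.3, -5.2, -11.9]
opening: 0.583
grasp_force: 151.3
```

```bash
python3 ph.py
```

```text
T 12.9 phase12 deg -1.75 amp 15.0 tz [ 1.76 -4.26  1.33] F [ 19.3  -5.2 -11.9] 151 0.583
```

Request:
{"method": "play_rows", "body": {
  "plan": [
    [85,[0,0,0],0],
    [85,[0,0,0],0],
    [85,[0,0,0],0],
    [85,[0,0,0],0],
    [85,[0,0,-0.1],0],
    [85,[0,0,-0.22],0],
    [85,[0,0,-0.34],0],
    [85,[0,0,-0.48],0],
    [85,[0,0,-0.48],0],
    [85,[0,0,-0.48],0]
  ]
}}

```text
time_s: 25.35
eef_pos: [0.5889, 0.0682, 0.289]
eef_rot: [-0.0, 0.982, -0.191, 0.002]
wrist_force: [-0.3, 0.2, -0.5]
opening: 0.99
grasp_force: 0.0
```

```bash
python3 - <<'E'
from h import *
def ph(P,im):
    g=~np.isnan(P[...,0]); p=P[g]-[.5998,.0684,.095]; q=im.mean(2)[g]
    a=np.array([-.5,0,.866]); t=np.array([.866,0,.5]); s=p@a; r=p@t; y=p[:,1]; R_=np.hypot(r,y); ang=np.degrees(np.arctan2(y,r))
    k=(s>.012)&(s<.026)&(R_>.0235)&(R_<.029)&(abs(ang)<40); T=360/28; z=ang[k]
    f=[]
    for TT in np.arange(11.5,14.5,.1):
        A=np.c_[np.ones(k.sum()),z,z**2,np.cos(2*np.pi*z/TT),np.sin(2*np.pi*z/TT)]; f.append((np.linalg.lstsq(A,q[k],rcond=None)[1][0],round(TT,1)))
    A=np.c_[np.ones(k.sum()),z,z**2,np.cos(2*np.pi*z/T),np.sin(2*np.pi*z/T)]; x=np.linalg.lstsq(A,q[k],rcond=None)[0]
    return min(f)[1],k.sum(),np.arctan2(x[4],x[3])*T/2/np.pi,np.hypot(x[3],x[4])
d=np.load("w2.npz"); print(ph(d["P"],d["im"]))
c,P,M,K=snap("wrist"); print(ph(P,c["image"])); save(c,"w6.png",(180,100,460,310),2.8)
E
python3 tilt.py H; python3 jaws.py
```

```text
(np.float64(12.7), np.int64(392), np.float64(3.768203502637734), np.float64(23.14811539373806))
(np.float64(12.7), np.int64(386), np.float64(-0.30521255147594), np.float64(21.269375142978976))
[0.5878 0.0682 0.2865] [-0.4  0.4 -1. ] 0.9970980913454944
wrist 0.7 [323. 234.  25.  34.] s 0.0281 0.069
0.033 30 t [0.0012 0.0043 0.0056] y [-0.0056 -0.0013  0.0054]
0.039 66 t [0.0008 0.0048 0.0065] y [-0.0056 -0.001   0.0049]
0.045 17 t [0.0027 0.0052 0.0072] y [-0.0051 -0.0001  0.0038]
0.051 104 t [0.0029 0.0083 0.0103] y [-0.0099 -0.0015  0.008 ]
0.057 143 t [0.0027 0.0081 0.0105] y [-0.0098 -0.0013  0.0083]
0.063 227 t [-0.0011  0.0044  0.0088] y [-0.0084 -0.0009  0.0074]
0.069 35 t [-0.0003  0.0016  0.0035] y [-0.0035 -0.0004  0.003 ]
side 0.51 [277. 218.   9.  16.] s 0.0325 0.0711
0.033 5 t [0.0027 0.0041 0.0079] y [-0.0037  0.0047  0.0057]
0.039 14 t [-0.0041  0.0001  0.0055] y [0.0022 0.0057 0.0074]
0.045 4 t [-0.0047 -0.      0.0028] y [0.003  0.0049 0.0072]
0.051 18 t [-0.0091 -0.0016  0.0091] y [0.0033 0.0082 0.0103]
0.057 30 t [-0.0088  0.      0.0104] y [-0.0019  0.0083  0.0112]
0.063 50 t [-0.0076 -0.0008  0.0093] y [-0.0044  0.0047  0.0098]
0.069 14 t [-0.0028  0.0005  0.0055] y [-0.0001  0.0033  0.0066]
[0.5873 0.0682 0.2847] [ 0.     0.982 -0.191 -0.001] 0.996 [-0.4  0.2  0.3] [0.02 0.02 0.02]
jaw 0 139 [0.0036 0.0042 0.0101 0.0149]
jaw 1 59 [0.0029 0.0045 0.0103 0.0144]
jaw 2 78 [0.003  0.0054 0.0107 0.0144]
shank t,y [0.0013 0.0064] [-0.0056  0.0049]
head s max [0.0602 0.0684]
ribs [59, 52, 57, 63, 63, 55, 58, 79, 74, 64, 59, 88, 91, 69, 55, 87, 96, 80, 58, 77, 99, 91, 63, 76, 99, 90, 61, 67, 97, 99, 71, 60, 79, 91, 72, 51, 63, 76, 67, 53, 51, 61, 61, 59, 0, 0, 49, 48, 0, 0, 0]
```

View pics/w6.png

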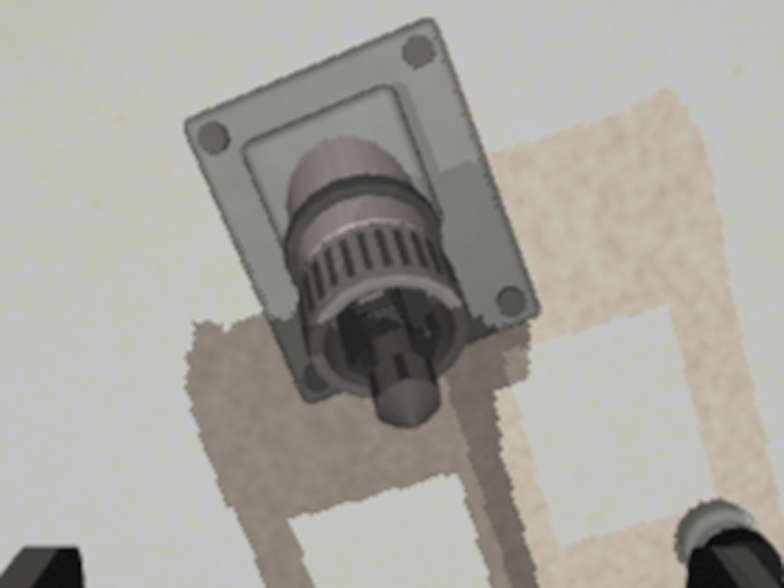

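The bit is straight and centred: the head tip is at (408,420) in the crop and s max is 69 mm. To judge how far the sleeve has turned, I'll repeat the w2 camera pose and compare the ribs like for like.

Request:
{"method": "play_rows", "body": {
  "plan": [
    [85,[0.023,0.057,0],-0.04],
    [85,[0.023,0.057,0],-0.08],
    [85,[0.023,0.057,0],-0.12],
    [85,[0.023,0.057,0],-0.16],
    [85,[0.023,0.057,0],-0.2],
    [85,[0.023,0.057,0],-0.24],
    [85,[0.023,0.057,0],-0.24],
    [85,[0.023,0.057,0],-0.24]
  ]
}}

```text
time_s: 26.55
eef_pos: [0.5879, 0.0436, 0.2862]
eef_rot: [-0.0, 0.983, 0.182, -0.0]
wrist_force: [0.5, 0.0, -0.5]
opening: 0.996
grasp_force: 0.0
```

```bash
cat > ph2.py <<'E'
from h import *
d=np.load("w2.npz"); o=get_obs(); c,P,M,K=snap("wrist"); print(np.round(o["eef_pos"],4),np.round(o["eef_rot"],4))
# predict rib texture: sample both images along angle on the ideal cylinder
def prof(im,M):
    g=cv2.cvtColor(im,cv2.COLOR_RGB2GRAY).astype(np.float32); W=np.linalg.inv(M); out=[]
    A=np.radians(np.arange(-45,45.1,.5)); a=np.array([-.5,0,.866]); t=np.array([.866,0,.5]); y=np.array([0,1,0])
    for s in np.arange(.010,.025,.001):
        X=np.array([.5998,.0684,.095])+s*a+.0263*(np.cos(A)[:,None]*t+np.sin(A)[:,None]*y)
        Y=X@W[:3,:3].T+W[:3,3]; u=(K[0,0]*Y[:,0]/Y[:,2]+K[0,2]).astype(np.float32); v=(K[1,1]*Y[:,1]/Y[:,2]+K[1,2]).astype(np.float32)
        out.append(cv2.remap(g,u[None],v[None],1)[0])
    f=np.mean(out,0); x=np.arange(len(f)); return f-np.polyval(np.polyfit(x,f,4),x)
f0,f1=prof(d["im"],d["M"]),prof(c["image"],M)
ang=np.arange(-45,45.1,.5)
for n,f in (("before",f0),("now",f1)):
    r=[]
    for N in range(24,34):
        A=np.c_[np.cos(np.radians(N*ang)),np.sin(np.radians(N*ang))]; x,res,_,_=np.linalg.lstsq(A,f,rcond=None); r.append((round(float(res[0])),N,round(float(np.degrees(np.arctan2(x[1],x[0]))/N),2)))
    print(n,sorted(r)[:3])
E
python3 ph2.py
```

```text
[0.5879 0.0436 0.2862] [-1.000e-04  9.833e-01  1.822e-01 -3.000e-04]
before [(3286, 28, 3.8), (4936, 29, 3.66), (13190, 27, 3.95)]
now [(2574, 28, -0.35), (5159, 29, -0.37), (12862, 27, -0.34)]
```

Request:
{"method": "play_rows", "body": {
  "plan": [
    [85,[0.019,-0.0585,0.1],0.04],
    [85,[0.019,-0.0585,0.2],0.08],
    [85,[0.019,-0.0585,0.25],0.118],
    [85,[0.019,-0.0585,0.3],0.118],
    [85,[0.019,-0.0585,0.4],0.118],
    [85,[0.019,-0.0585,0.4775],0.118],
    [85,[0.019,-0.0585,0.4775],0.118],
    [30,[0.019,-0.0585,0.4775],0.118],
    [30,[0.019,-0.0585,0.4775],0.118],
    [30,[0.019,-0.0585,0.4775],0.118]
  ]
}}

```text
time_s: 27.6
eef_pos: [0.5883, 0.0688, 0.0986]
eef_rot: [-0.0, 1.0, -0.001, 0.002]
wrist_force: [-0.9, 3.7, 2.0]
opening: 0.584
grasp_force: 62.0
```

Request:
{"method": "play_rows", "body": {
  "plan": [
    [30,[0,0,0],0],
    [30,[0,0,0],0],
    [30,[0,0,0],0]
  ]
}}

```text
time_s: 27.9
eef_pos: [0.5884, 0.0687, 0.0985]
eef_rot: [-0.0, 1.0, -0.0, 0.002]
wrist_force: [-1.9, 2.9, 6.2]
opening: 0.581
grasp_force: 62.4
```

```bash
python3 ph2.py|tail -1; python3 ph.py
```

```text
now [(8774, 28, -0.45), (10312, 29, -0.61), (22219, 27, -0.26)]
T 12.8 phase12 deg -0.58 amp 17.2 tz [0.63 0.22 0.12] F [-1.4  2.6  6.4] 62 0.586
```

Request:
{"method": "play_rows", "body": {
  "plan": [
    [30,[0,0,0],0.02],
    [30,[0,0,0],0.04],
    [30,[0,0,0],0.06],
    [30,[0,0,0],0.08]
  ]
}}

```text
time_s: 28.4
eef_pos: [0.594, 0.0678, 0.099]
eef_rot: [-0.001, 0.992, -0.126, 0.009]
wrist_force: [19.9, -2.2, -15.9]
opening: 0.587
grasp_force: 108.9
```

```bash
python3 ph2.py|tail -1; python3 ph.py
```

```text
now [(5999, 28, -2.27), (7401, 29, -2.35), (15651, 27, -2.14)]
T 12.8 phase12 deg -2.28 amp 15.1 tz [ 1.64 -3.93  1.25] F [ 21.1  -2.  -13. ] 109 0.585
```

Request:
{"method": "play_rows", "body": {
  "plan": [
    [30,[0,0,0],0.02],
    [30,[0,0,0],0.04],
    [30,[0,0,0],0.06],
    [30,[0,0,0],0.08]
  ]
}}

```text
time_s: 28.9
eef_pos: [0.5951, 0.0663, 0.1002]
eef_rot: [-0.001, 0.968, -0.25, 0.01]
wrist_force: [15.8, -2.3, -2.7]
opening: 0.583
grasp_force: 136.5
```

```bash
python3 ph2.py|tail -1; python3 ph.py
```

```text
now [(5254, 28, -2.54), (7201, 29, -2.62), (12093, 27, -2.44)]
T 13.0 phase12 deg -2.81 amp 13.9 tz [-0.31 -3.2   0.77] F [19.  -3.2 -5. ] 137 0.582
```

Request:
{"method": "play_rows", "body": {
  "plan": [
    [85,[0,0,0],0],
    [85,[0,0,0],0],
    [85,[0,0,0],0],
    [85,[0,0,-0.12],-0.04],
    [85,[0,0,-0.24],-0.08],
    [85,[0.0325,0.052,-0.36],-0.12],
    [85,[0.0325,0.052,-0.4775],-0.16],
    [85,[0.0325,0.052,-0.4775],-0.2],
    [85,[0.0325,0.052,-0.4775],-0.24],
    [85,[0.0325,0.052,-0.4775],-0.278]
  ]
}}

```text
time_s: 30.0
eef_pos: [0.5876, 0.0436, 0.287]
eef_rot: [0.0, 0.982, 0.186, 0.0]
wrist_force: [0.4, -0.3, 0.6]
opening: 0.992
grasp_force: 0.0
```

Request:
{"method": "play_rows", "body": {
  "plan": [
    [85,[0,0,0],0],
    [85,[0,0,0],0],
    [85,[0,0,0],0]
  ]
}}

```text
time_s: 30.3
eef_pos: [0.5877, 0.0437, 0.2863]
eef_rot: [-0.0, 0.983, 0.183, -0.0]
wrist_force: [-0.2, -0.9, -0.1]
opening: 0.999
grasp_force: 0.0
```

```bash
python3 ph2.py
python3 - <<'E'
from fit import *
print(fit(np.load("w2.npz")["P"]),fit(snap("wrist")[1]))
E
```

```text
[0.5877 0.0437 0.2863] [-1.000e-04  9.832e-01  1.827e-01 -2.000e-04]
before [(3286, 28, 3.8), (4936, 29, 3.66), (13190, 27, 3.95)]
now [(2961, 28, -1.66), (5057, 29, -1.66), (13306, 27, -1.65)]
(array([ 0.5998,  0.0684, -0.007 ]), 990, array([0.0256, 0.0262, 0.027 ]), array([0.0311, 0.0339])) (array([0.5999, 0.0685, 0.0027]), 1028, array([0.0255, 0.0262, 0.0269]), array([0.0312, 0.0359]))
```

The sleeve is at about 1.44 rad, and the last stroke still moved it, so I need a little more. The transmitted torque is best when the hand comes from the negative side and ends at 0 yaw, so I'll use short strokes there.

Request:
{"method": "play_rows", "body": {
  "plan": [
    [85,[0.0227,-0.057,0.1],0],
    [85,[0.0227,-0.057,0.22],0],
    [85,[0.0227,-0.057,0.34],0],
    [85,[0.0227,-0.057,0.44],0],
    [85,[0.0227,-0.057,0.484],0],
    [30,[0.0227,-0.057,0.484],0],
    [30,[0.0227,-0.057,0.484],0],
    [30,[0.0227,-0.057,0.484],0],
    [30,[0.0227,-0.057,0.484],0],
    [30,[0.0227,-0.057,0.484],0]
  ]
}}

```text
time_s: 31.4
eef_pos: [0.5889, 0.0677, 0.0946]
eef_rot: [0.001, 0.983, 0.184, 0.001]
wrist_force: [-5.1, -1.9, 5.7]
opening: 0.618
grasp_force: 62.5
```

```bash
python3 ph2.py|tail -1
```

```text
now [(7805, 29, -1.28), (8406, 28, -1.24), (19405, 30, -1.25)]
```

Request:
{"method": "play_rows", "body": {
  "plan": [
    [30,[0,0,0],0.03],
    [30,[0,0,0],0.06],
    [30,[0,0,0],0.09],
    [30,[0,0,0],0.12],
    [85,[0,0,0],0.12],
    [85,[0,0,0],0.12],
    [85,[0,0,0],0.12],
    [85,[0,0,0],0.06],
    [85,[0,0,0],0],
    [85,[0,0,0],0]
  ]
}}

```text
time_s: 32.45
eef_pos: [0.5887, 0.0682, 0.093]
eef_rot: [-0.0, 0.982, 0.187, 0.0]
wrist_force: [-0.7, -0.6, 0.0]
opening: 0.999
grasp_force: 0.0
```

```bash
python3 ph2.py|tail -1
```

```text
now [(6564, 29, -1.84), (7830, 28, -1.83), (16556, 30, -1.8)]
```

Request:
{"method": "play_rows", "body": {
  "plan": [
    [62,[0,0,0],0.04],
    [62,[0,0,0],0.073],
    [30,[0,0,0],0.073],
    [30,[0,0,0],0.073],
    [30,[0,0,0],0.073],
    [30,[0,0,0],0.1],
    [30,[0,0,0],0.125],
    [30,[0,0,0],0.15],
    [30,[0,0,0],0.15]
  ]
}}

```text
time_s: 33.4
eef_pos: [0.5897, 0.0687, 0.0938]
eef_rot: [-0.0, 0.999, -0.049, 0.002]
wrist_force: [2.9, 1.7, 3.3]
opening: 0.583
grasp_force: 97.0
```

```bash
python3 ph2.py|tail -1; python3 ph.py
```

```text
now [(7953, 28, -2.33), (8658, 29, -2.42), (20331, 27, -2.2)]
T 12.8 phase12 deg -2.3 amp 15.7 tz [ 0.96 -0.71  1.25] F [2.9 3.7 3.3] 97 0.58
```

Request:
{"method": "play_rows", "body": {
  "plan": [
    [62,[0,0,0],0],
    [62,[0,0,0],0],
    [62,[0,0,0],-0.04],
    [62,[0,0,0],-0.08],
    [62,[0,0,0],-0.08]
  ]
}}

```text
time_s: 34.0
eef_pos: [0.5875, 0.0677, 0.0923]
eef_rot: [-0.0, 0.997, 0.075, -0.001]
wrist_force: [0.6, 0.1, 0.5]
opening: 0.722
grasp_force: 0.0
```

```bash
python3 ph2.py|tail -2; python3 ph.py
```

```text
before [(3286, 28, 3.8), (4936, 29, 3.66), (13190, 27, 3.95)]
now [(8043, 29, -2.09), (8295, 28, -2.04), (21435, 30, -2.1)]
T 12.7 phase12 deg -1.92 amp 15.3 tz [-0.   -0.02  0.04] F [-0.  -0.1 -0.3] 0 0.725
```

Request:
{"method": "play_rows", "body": {
  "plan": [
    [62,[0,0,-0.006],0.045],
    [30,[0,0,-0.006],0.045],
    [30,[0,0,-0.006],0.045],
    [30,[0,0,-0.006],0.045],
    [30,[0.004,0,-0.005],0.07],
    [30,[0.012,0,-0.003],0.095],
    [30,[0.022,0,0],0.125],
    [30,[0.022,0,0],0.125]
  ]
}}

```text
time_s: 34.9
eef_pos: [0.5951, 0.0677, 0.0958]
eef_rot: [0.002, 0.993, -0.121, -0.002]
wrist_force: [-19.2, -7.5, 27.9]
opening: 0.584
grasp_force: 131.1
```

```bash
python3 ph2.py|tail -1; python3 ph.py
```

```text
now [(4686, 28, -1.07), (6567, 29, -1.15), (13578, 27, -0.98)]
T 12.8 phase12 deg -1.09 amp 15.6 tz [-0.91  2.84  0.1 ] F [-20.3  -7.7  28.4] 131 0.58
```

Request:
{"method": "play_rows", "body": {
  "plan": [
    [62,[0,0,0],0],
    [62,[0,0,0],0],
    [62,[-0.022,0,0],-0.04],
    [62,[-0.022,0,0],-0.08],
    [62,[-0.022,0,0],-0.125]
  ]
}}

```text
time_s: 35.5
eef_pos: [0.588, 0.0718, 0.0924]
eef_rot: [-0.0, 0.997, 0.078, -0.0]
wrist_force: [0.3, 0.7, -0.0]
opening: 0.725
grasp_force: 0.0
```

```bash
python3 ph2.py|tail -2; python3 ph.py
```

```text
before [(3286, 28, 3.8), (4936, 29, 3.66), (13190, 27, 3.95)]
now [(10072, 28, -0.1), (10581, 29, -0.25), (25556, 30, -0.38)]
T 12.7 phase12 deg -0.19 amp 18.1 tz [ 0.04 -0.02 -0.04] F [0.  0.4 0.6] 0 0.726
```

Request:
{"method": "play_rows", "body": {
  "plan": [
    [62,[-0.005,0.0086,-0.007],0.05],
    [30,[-0.005,0.0086,-0.007],0.05],
    [30,[-0.005,0.0086,-0.007],0.05],
    [30,[-0.005,0.0086,-0.007],0.05],
    [30,[-0.005,0.0086,-0.007],0.08],
    [30,[-0.005,0.0086,-0.007],0.11],
    [30,[-0.005,0.0086,-0.007],0.14],
    [30,[-0.005,0.0086,-0.007],0.17]
  ]
}}

```text
time_s: 36.4
eef_pos: [0.5802, 0.0724, 0.0962]
eef_rot: [-0.001, 0.982, -0.189, -0.008]
wrist_force: [-42.9, 17.8, 33.3]
opening: 0.587
grasp_force: 102.0
```

Request:
{"method": "play_rows", "body": {
  "plan": [
    [66,[0,0,0],0],
    [66,[0,0,0],0],
    [66,[0,0,0],-0.04],
    [66,[0,0,0],-0.08],
    [66,[0,0,0],-0.12],
    [66,[0,0,0],-0.17]
  ]
}}

```text
time_s: 37.0
eef_pos: [0.5874, 0.0675, 0.0955]
eef_rot: [0.0, 0.997, 0.074, 0.0]
wrist_force: [0.3, 0.1, -0.2]
opening: 0.778
grasp_force: 0.0
```

```bash
python3 ph2.py; python3 ph.py
```

```text
[0.5874 0.0675 0.0955] [1.000e-04 9.972e-01 7.420e-02 3.000e-04]
before [(3286, 28, 3.8), (4936, 29, 3.66), (13190, 27, 3.95)]
now [(8730, 29, -1.91), (9571, 28, -1.81), (23003, 30, -1.97)]
T 12.8 phase12 deg -1.92 amp 16.4 tz [ 0.05 -0.   -0.04] F [-0.2  0.5 -0.7] 0 0.775
```

Request:
{"method": "play_rows", "body": {
  "plan": [
    [30,[0,0,0],0],
    [30,[0,0,0],0],
    [30,[0,0,0],0],
    [30,[0,0,0],0.03],
    [30,[0,0,0],0.06],
    [30,[0,0,0],0.09],
    [30,[0,0,0],0.09]
  ]
}}

```text
time_s: 37.8
eef_pos: [0.5891, 0.0688, 0.0967]
eef_rot: [-0.001, 0.997, -0.071, 0.003]
wrist_force: [4.1, 2.8, 0.2]
opening: 0.579
grasp_force: 104.3
```

Request:
{"method": "play_rows", "body": {
  "plan": [
    [85,[0,0,0],0],
    [85,[0,0,0],0],
    [85,[0,0,0],0],
    [85,[0,0,-0.1],-0.04],
    [85,[0,0,-0.22],-0.08],
    [85,[0,0,-0.34],-0.12],
    [85,[0.013,0.06,-0.478],-0.164],
    [85,[0.013,0.06,-0.478],-0.164],
    [85,[0.013,0.06,-0.478],-0.164],
    [85,[0.013,0.06,-0.478],-0.164]
  ]
}}

```text
time_s: 38.8
eef_pos: [0.5879, 0.0434, 0.2853]
eef_rot: [-0.0, 0.983, 0.186, -0.001]
wrist_force: [-0.7, -0.4, -1.1]
opening: 0.994
grasp_force: 0.0
```

```bash
python3 ph2.py; python3 tilt.py Z | grep -v scene | head -10; python3 jaws.py|head -5
```

```text
[0.5879 0.0434 0.2853] [-4.000e-04  9.826e-01  1.857e-01 -1.100e-03]
before [(3286, 28, 3.8), (4936, 29, 3.66), (13190, 27, 3.95)]
now [(2966, 28, -1.93), (4803, 29, -1.9), (13260, 27, -1.95)]
[0.5875 0.0437 0.2845] [-0.3  0.6  0.1] 0.9968450565221603
wrist 0.63 [281. 223.  30.  35.] s 0.03 0.0685
0.033 57 t [-0.0194  0.0036  0.0062] y [-0.0101  0.0015  0.0102]
0.039 66 t [0.0018 0.0051 0.0062] y [-0.0053  0.0001  0.0055]
0.045 18 t [0.0039 0.0057 0.0076] y [-0.0066  0.0002  0.0062]
0.051 123 t [0.0025 0.0084 0.0104] y [-0.0095  0.0002  0.0096]
0.057 159 t [-0.0018  0.008   0.0106] y [-0.0093  0.0001  0.0097]
0.063 254 t [-0.0036  0.0042  0.009 ] y [-0.0081  0.0005  0.0083]
0.069 38 t [-0.0005  0.0014  0.0038] y [-0.0031  0.0002  0.0033]
side 0.7 [271. 229.   6.  10.] s 0.006 0.0381
[0.5883 0.0437 0.2858] [-0.     0.982  0.187 -0.001] 0.998 [ 0.4  0.9 -0.1] [-0.04 -0.01 -0.03]
jaw 0 136 [0.0039 0.0043 0.0102 0.0152]
jaw 1 64 [0.0042 0.0057 0.0104 0.0141]
jaw 2 67 [0.0045 0.0058 0.0107 0.0142]
shank t,y [0.0019 0.0061] [-0.0053  0.0054]
```

```bash
python3 -c "
from bench import *
print(hand_in())"
```

```text
the job is handed in; nothing more can be done
None
```

The countersink is fully home, centred and clamped straight by the three jaws, and the robot has let go. The sleeve measured about 1.45 rad of the 1.5 rad stop: further strokes barely moved it, so I can't confirm it reached the stop. The finger grip pushed the wrist force to about 57 N in one stroke, and I handed the job in at about 39 s.

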